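# Swap two nest plates onto their own dowel bases and load the cores

## Robot

A 6-joint arm with a two-finger parallel gripper is mounted at the origin on the work surface; the furniture and walls round the work are solid. World frame = base frame: x ahead of the robot, y to its left, z up, the work surface at z = 0. Lengths are in m, angles in rad, forces in N, time in s.
With the tool pointing down it reaches from about 0.15 to 0.775 m from the base axis. Payload 6.1 kg.
Tool frame: the origin (TCP) lies between the finger pads; the fingertips stand 17 mm ahead of it and the grasp point (between the pads) lies 2 mm behind it; y points along the fingers, x is the direction in which the jaws open and shut, and the axes are right-handed (so a half turn about y gives the same grasp; the last joint's range is limited). The gripper opens to 85 mm and grips with 20 to 120 N. Pads are 22 mm wide; open, the fingers measure 114 mm over their backs; the gripper's body (76 mm by 85 mm) begins 54 mm behind the grasp point. The pads swing forward as they close: fully open they stand 13 mm farther back than shut.
Start: joints at [1.304, 0.126, -0.04, 1.405, 0, 1.571], TCP at [0.138, 0.506, 0.248] pointing down, gripper open.
Joint ranges: [-2.72, 2.72], [-0.95, 1.95], [-1.27, 1.35], [-1.78, 2.02], [-1.46, 1.47], [-3.14, 3.14]. Speed limits (rad/s): [2.39, 2.39, 3.01, 3.14, 3.14, 3.14].

## Interface

Orientations are given as a rotation vector (axis times angle).
In Python, from bench import arm, viewer, order gives the robot as it stands.
- The arm moves only by the shell command python3 -m pendant 'ROWS' [FORCE]. ROWS is text: rows parted by semicolons, each of 7 numbers parted by spaces: the shift along the tool's x, y, z in mm, then the turn, a rotation vector about the tool's x, y, z in degrees, then the opening in per cent of the stroke, from 0 (shut) to 100 (fully open). In form: x y z rx ry rz gripper; .... A call has 1 to 8 rows; each row is the pose to reach, as a shift and turn from the pose commanded when the call began, along the tool's axes at that moment; what a row does not reach only later rows make up. A row lasts 1/12 s, in which the tool goes at most 41.7 mm and 7.16 degrees, less where a joint would pass 70% of its speed; a pose out of reach is approached as far as the arm can. A call with a gripper value outside its range is refused whole. The fingers move at their own pace and stop on an object; FORCE is the grip in N (left out, the last holds). Time passes only in rows, so rows that repeat a pose let the fingers close. It gives the time, the measured TCP pose, the force and the opening at its end, in the units of the state.
- arm.observe(): the state, without advancing time (a new reading comes with each control period).
- viewer.snapshot(name): name is "scene" or "side" or "wrist"; returns (picture, depth): 420x560x3 uint8, blue, green, red; 420x560 float32, m along the optical axis (not along the pixel's ray), 0 where there is no reading.
- viewer.get_calibration(name): a dict with "fx", "fy", "cx", "cy" (pixels), "k1" (the pictures are not rectified: a ray, as slopes to the right and down, at radius r is drawn at 1 + k1 r^2 times it, then the intrinsics apply), "position" and "attitude" of the camera in the world; the wrist camera has in their place "tool_from_camera" (4x4, takes a point from camera to tool coordinates, whose origin is the TCP and whose axes are the tool frame's). Camera axes: x right, y down, z forward; pixel columns grow to the right and rows downward; lengths in m; the calibration is good to about 2 mm. A picture is of the moment at which its call begins: read the wrist's pose just before it. get_calibration takes no time and is no camera call.
- order.close_job(): hands the job in, once; it reports no verdict.
The state is a dict: "t": time; "joints": joint angles; "joint_vel": joint speeds; "joint_efforts": joint torques, N m; "tcp_pos": TCP position; "tool_rot": TCP orientation; "ft_force": force on the tool from outside, world axes, zero at the start; "wrist_torque": the same for the moment, N m; "grip_width": finger opening in m.
Only numpy, scipy, OpenCV 4.12 (cv2) and the standard library are available. Lean on these libraries where they do the work, as an engineer would, in place of code of your own. Each camera call takes 0.05 s, during which the arm holds its last target.

## Task

The two nest plates were put on each other's fixture base, so each lies on the pin tips instead of sitting down: swap them (the cork mat is free to park one on meanwhile) so that each plate drops fully home over the dowel pins of its own base. Then lay the middle-sized steel core between the pegs of the longer plate and the smallest core between the pegs of the shorter plate, flat and released. Leave the biggest core and the glue bottle undisturbed.

Things in the scene. Friction and masses are not known exactly. Their poses are not given: they have to be found in the camera images.
- base_long: Longer fixture base, fixed: dark steel foot 190 x 46 x 10 mm, bolted ears showing at both ends; grey seat 148 x 46 mm, its top 30 mm above the bench. 3 bullet-nosed pins 9 mm thick, 16 mm tall, at (x, y) = (-58, 0), (58, 14), (58, -14) mm. Origin: centre of underside, on the bench; x along the foot to the pin pair. At the start the other plate lies on its pin tips, 46 mm up, same x direction.
- base_short: Shorter fixture base, fixed: dark steel foot 176 x 46 x 10 mm, bolted ears showing at both ends; grey seat 128 x 46 mm, its top 30 mm above the bench. 3 bullet-nosed pins 9 mm thick, 16 mm tall, at (x, y) = (-43, 0), (43, 14), (43, -14) mm. Origin: centre of underside, on the bench; x along the foot to the pin pair. At the start the other plate lies on its pin tips, 46 mm up, same x direction.
- plate_long: Longer nest plate, aluminium, 148 x 60 x 12 mm, 0.28 kg. 14 mm holes at (-58, 0), (58, 14), (58, -14) mm fit base_long's pins, x axes the same way; home, it rests on the seat. Origin: centre of underside; x along its length to the hole pair. 4 pegs 10 mm high, 8 thick, at (+-34, +-22.5) mm hold a core at its centre, 4 mm play. Grasp across the 60 mm at mid-length.
- plate_short: Shorter nest plate, aluminium, 128 x 60 x 12 mm, 0.24 kg. 14 mm holes at (-43, 0), (43, 14), (43, -14) mm fit base_short's pins, x axes the same way; home, it rests on the seat. Origin: centre of underside; x along its length to the hole pair. 4 pegs 10 mm high, 8 thick, at (+-28, +-22) mm hold a core at its centre, 3 mm play. Grasp across the 60 mm at mid-length.
- core_mid: Bare strip-wound steel core, a plain grey ring of middle size, 64 mm across (66 over the strip's tail, on its +y side) and 22 mm high, hole through the middle, about 0.33 kg, loose, flat on the bench. Origin: centre of the underside, z up. Belongs on the long plate; too big to go between the short plate's pegs.
- core_small: Bare strip-wound steel core, a plain grey ring of the smallest size, 56 mm across (58 over the strip's tail, on its +y side) and 20 mm high, hole through the middle, about 0.22 kg, loose, flat on the bench. Origin: centre of the underside, z up. Belongs on the short plate.
- core_big: Bare strip-wound steel core, a plain grey ring of the biggest size, 80 mm across (82 over the strip's tail, on its +y side) and 26 mm high, hole through the middle, about 0.62 kg, loose, flat on the bench. Origin: centre of the underside, z up. Not needed: leave it where it lies.
- mat: Brown cork bench mat 170 x 90 x 3 mm, fixed flat on the bench, empty: the free spot to park a plate on. Origin: centre of its underside; x along its length, z up; top 3 mm above the bench.
- glue_bottle: Amber glue bottle with a white nozzle, 51 x 50 x 140 mm, standing loose at the left, before a grey controller box 150 mm high. Origin: centre of its foot. Not needed: leave it standing.

How it is judged:
By the outcome, as a careful person would: the job done as asked, in the order asked, and still so for the second after the job is handed in, with the robot touching nothing.
It also fails if it takes over 141 s, if anything falls off the work surface, if the arm or the gripper's body presses on something with over 40 N, if the wrist force passes 120 N, or if a joint passes its speed limit or range.

## Working session

There is one attempt and no reset: what is moved stays moved. The work goes in short steps, Python scripts to look and compute and a shell command to move; the robot and the scene stay as the last step left them, time stands still between calls to the robot, and variables do not carry over. Pictures are saved under pics/ and viewed, and the job is handed in when it is done.

```bash
ls; mkdir -p pics
python3 - <<'E'
from bench import arm, viewer
import cv2
print(arm.observe())
for n in ("scene","side","wrist"):
    print(n,viewer.get_calibration(n))
for n in ("scene","side","wrist"):
    p,d=viewer.snapshot(n)
    cv2.imwrite(f"pics/{n}0.png",p)
    import numpy as np; np.save(f"pics/{n}0.npy",d)
E
```

```text
pics
{'t': 0.0, 'joints': array([ 1.30401653e+00,  1.26402234e-01, -4.06251577e-02,  1.40538378e+00,
        1.03092340e-05,  1.57079126e+00]), 'joint_vel': array([ 3.64027911e-04,  1.64685408e-04, -5.80772787e-04, -1.22411701e-03,
        6.31536136e-05,  9.33466198e-04]), 'joint_efforts': array([ 1.09567824e-03, -4.35917580e+01,  3.52922451e+01,  1.75121706e-02,
       -7.89472756e-05,  1.97441594e-06]), 'tcp_pos': array([0.13830121, 0.50606308, 0.24750892]), 'tool_rot': array([-1.32466301, -1.00953224,  1.01168048]), 'ft_force': array([ 0.43166259, -0.45406952, -0.62508101]), 'wrist_torque': array([-0.04389111, -0.01414748,  0.0192356 ]), 'grip_width': 0.08572171808619947}
scene {'fx': 407.7688607605228, 'fy': 407.7688607605228, 'cx': 272.8669016944898, 'cy': 212.96441189521974, 'k1': -0.11484337422810993, 'position': array([ 0.04783771, -0.18399373,  0.70479179]), 'attitude': array([-2.11914165,  1.06073338, -0.44214796])}
side {'fx': 500.2579017155571, 'fy': 500.2579017155571, 'cx': 277.9041436243309, 'cy': 204.7106012359, 'k1': -0.10467924447340485, 'position': array([ 0.32126436, -0.607427  ,  0.62592958]), 'attitude': array([-2.13401453,  0.36679584, -0.16480428])}
wrist {'fx': 302.7420204276202, 'fy': 302.7420204276202, 'cx': 275.7445445767755, 'cy': 207.15604015183322, 'k1': -0.0355265261528017, 'tool_from_camera': array([[ 9.99999574e-01, -9.12401428e-04, -1.42111574e-04,
        -7.66056012e-04],
       [-1.53933123e-04, -3.16462470e-01,  9.48605019e-01,
        -1.26198574e-01],
       [-9.10481554e-04, -9.48604592e-01, -3.16462475e-01,
         8.20204169e-02],
       [ 0.00000000e+00,  0.00000000e+00,  0.00000000e+00,
         1.00000000e+00]])}
```

View pics/scene0.png

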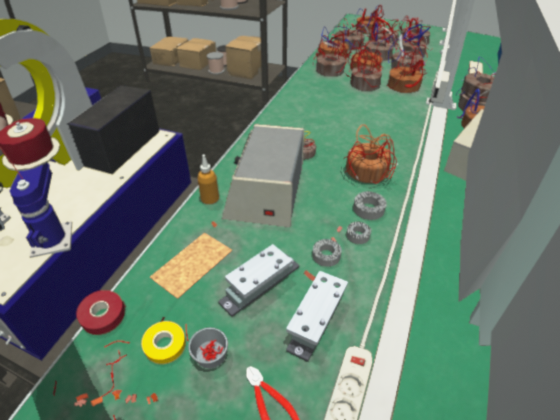

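View pics/side0.png

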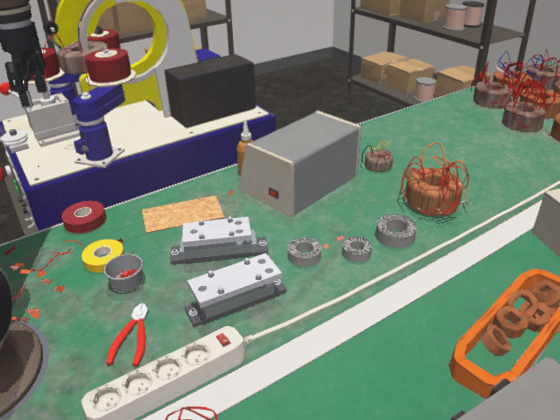

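View pics/wrist0.png

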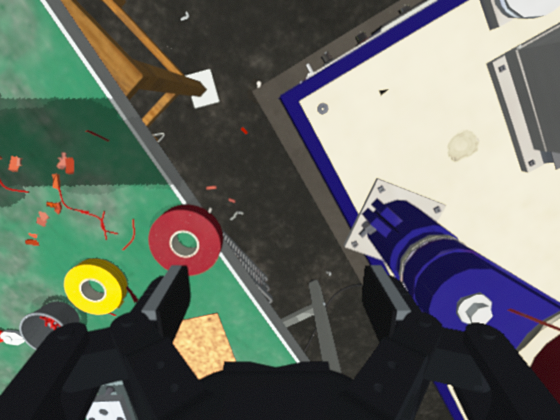

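Run:
```python
from bench import arm
from scipy.spatial.transform import Rotation as R
print(R.from_rotvec(arm.observe()['tool_rot']).as_matrix().round(3))
```

```text
[[ 0.264 -0.    -0.965]
 [ 0.965 -0.001  0.264]
 [-0.001 -1.     0.   ]]
```

```bash
cat > h.py <<'E'
import numpy as np, cv2
from scipy.spatial.transform import Rotation as R
from bench import arm, viewer
def cal(n, st=None):
    c=viewer.get_calibration(n)
    K=np.array([[c['fx'],0,c['cx']],[0,c['fy'],c['cy']],[0,0,1.]]); D=np.array([c['k1'],0,0,0,0.])
    T=np.eye(4)
    if n=='wrist':
        st=st or arm.observe()
        B=np.eye(4);B[:3,:3]=R.from_rotvec(st['tool_rot']).as_matrix();B[:3,3]=st['tcp_pos']
        T=B@c['tool_from_camera']
    else:
        T[:3,:3]=R.from_rotvec(c['attitude']).as_matrix();T[:3,3]=c['position']
    return K,D,T
def rays(uv,C):
    K,D,T=C
    p=cv2.undistortPoints(np.asarray(uv,float).reshape(-1,1,2),K,D)[:,0]
    d=np.c_[p,np.ones(len(p))]
    return T[:3,3],d@T[:3,:3].T
def plane(uv,C,z):
    o,d=rays(uv,C); s=(z-o[2])/d[:,2]
    return o+s[:,None]*d
def proj(P,C):
    K,D,T=C
    q=(np.asarray(P,float).reshape(-1,3)-T[:3,3])@T[:3,:3]
    r=cv2.projectPoints(q,np.zeros(3),np.zeros(3),K,D)[0][:,0]
    return r
def cloud(d,C):
    h,w=d.shape; u,v=np.meshgrid(np.arange(w),np.arange(h))
    o,r=rays(np.c_[u.ravel(),v.ravel()],C)
    P=o+r*d.ravel()[:,None]; P[d.ravel()==0]=np.nan
    return P.reshape(h,w,3)
def snap(n,f=None):
    st=arm.observe(); p,d=viewer.snapshot(n); C=cal(n,st)
    if f: cv2.imwrite(f'pics/{f}.png',p)
    return p,d,C,st
E
python3 - <<'E'
from h import *
for n in ('scene','side'):
    d=np.load(f'pics/{n}0.npy');C=cal(n);P=cloud(d,C)
    Z=P[...,2]
    # restrict region
    reg=(P[...,0]>0.15)&(P[...,0]<0.85)&(P[...,1]>-0.3)&(P[...,1]<0.45)
    print(n,'bench z med',np.nanmedian(Z[reg&(abs(Z)<.006)]))
    for lo,hi in ((.052,.064),(.015,.032)):
        m=(reg&(Z>lo)&(Z<hi)).astype(np.uint8)
        k,l,s,c=cv2.connectedComponentsWithStats(m)
        for i in range(1,k):
            if s[i,4]>60:
                q=P[l==i]; r=cv2.minAreaRect((q[:,:2]*1000).astype(np.float32))
                print(lo,'px',c[i].round(),s[i,4],'z',np.median(q[:,2]).round(4),'rect',np.round(r[0],1),np.round(r[1],1),round(r[2],1))
    p=cv2.imread(f'pics/{n}0.png')
    cr=p[200:370,140:410] if n=='scene' else p[180:330,130:430]
    cv2.imwrite(f'pics/{n}0c.png',cv2.resize(cr,None,fx=2.6,fy=2.6,interpolation=cv2.INTER_CUBIC))
E
```

```text
scene bench z med 0.0008483265370519133
0.052 px [209. 186.] 72 z 0.0582 rect [576.6 427.2] [24.  48.2] 57.9
0.052 px [258. 210.] 248 z 0.0579 rect [575.1 273.4] [ 10.5 157.9] 26.3
0.052 px [258. 270.] 1486 z 0.059 rect [444.1 161.5] [ 62.1 130.1] 79.6
0.052 px [317. 307.] 2122 z 0.0585 rect [441.6  17.9] [150.7  61.3] 8.9
0.015 px [210. 197.] 88 z 0.0241 rect [574.3 426.2] [20.8 46.4] 58.2
0.015 px [370. 203.] 509 z 0.0255 rect [793.6  87. ] [79.8 77.3] 25.3
0.015 px [256. 220.] 338 z 0.0233 rect [574.5 279.4] [  6.8 170.3] 26.8
0.015 px [359. 230.] 305 z 0.0207 rect [695.7  63.3] [56.1 56.4] 67.8
0.015 px [326. 250.] 448 z 0.0229 rect [596.9  92. ] [64.2 64.3] 31.2
0.015 px [254. 289.] 478 z 0.027 rect [443.8 159.9] [ 48.1 148.2] 78.8
0.015 px [101. 310.] 1263 z 0.0246 rect [192.2 369.8] [84.  94.4] 0.6
0.015 px [163. 341.] 1111 z 0.0198 rect [222.9 218.3] [80.7 79.1] 46.6
0.015 px [364. 340.] 68 z 0.0172 rect [452.2 -80.7] [45.7  7.7] 16.9
0.015 px [207. 343.] 356 z 0.0216 rect [263.8 142.8] [49.4 61.2] 77.4
0.015 px [303. 341.] 87 z 0.0214 rect [378.1   7.1] [ 6.9 45.3] 15.0
0.01
[... 1178 characters left out ...]
127. 281.] 202 z 0.0234 rect [265.4 115.2] [62. 25.] 7.3
0.015 px [238. 299.] 707 z 0.0268 rect [443.8   1. ] [127.8  25.6] 2.7
0.015 px [478. 336.] 100 z 0.0254 rect [ 778.7 -208.9] [90.2  2.1] 24.3
0.015 px [188. 380.] 1334 z 0.023 rect [ 353.  -127.9] [292.3  28. ] 22.0
0.015 px [531. 361.] 71 z 0.0253 rect [ 815.  -285.2] [74.8  1.9] 24.0
0.015 px [196. 355.] 222 z 0.0274 rect [349.6 -98.7] [27.9 25.9] 40.0
0.015 px [467. 376.] 372 z 0.0236 rect [ 712.9 -261. ] [22.3 79.7] 4.3
0.015 px [167. 369.] 242 z 0.0272 rect [ 304.2 -110. ] [27.6 27. ] 32.9
0.015 px [137. 384.] 275 z 0.0271 rect [ 259.8 -122.5] [26.4 28.1] 58.7
0.015 px [107. 399.] 287 z 0.027 rect [ 214.6 -134.7] [28.3 27.2] 62.4
```

View pics/scene0c.png

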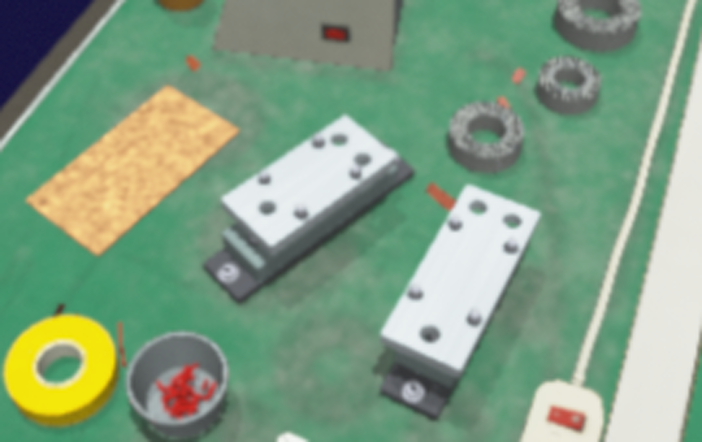

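View pics/side0c.png

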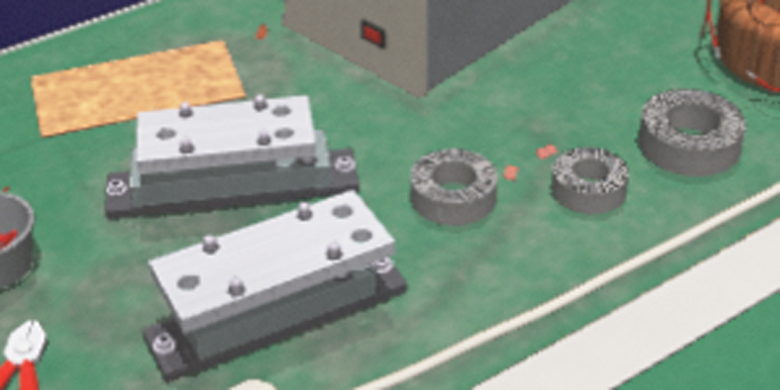

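```bash
cat >> h.py <<'E'
def go(x,y,z,yaw):
    """mm, deg of tool x axis in world (mod 180). prints shift (tool axes,mm) and turn about tool y deg"""
    s=arm.observe(); M=R.from_rotvec(s['tool_rot']).as_matrix()
    c=np.degrees(np.arctan2(M[1,0],M[0,0])); dy=(yaw-c+90)%180-90
    # full target: tool y = down exactly
    a=np.radians(c+dy); X=np.array([np.cos(a),np.sin(a),0]); Y=np.array([0,0,-1.]); Z=np.cross(X,Y)
    rv=np.degrees(R.from_matrix(M.T@np.c_[X,Y,Z]).as_rotvec())
    sh=M.T@(np.array([x,y,z])-s['tcp_pos']*1000)
    print('at',(s['tcp_pos']*1000).round(1),'yaw',round(c,2),'t',round(s['t'],2),'j',s['joints'].round(2))
    print('shift',sh.round(1),'turn',rv.round(2),'rows>=',round(max(np.linalg.norm(sh)/41.7,np.linalg.norm(rv)/7.16),1))
E
python3 - <<'E'
from h import *
for n in ('scene','side'):
    p=cv2.imread(f'pics/{n}0.png');d=np.load(f'pics/{n}0.npy');C=cal(n);P=cloud(d,C)
    hsv=cv2.cvtColor(p,cv2.COLOR_BGR2HSV)
    m=cv2.inRange(hsv,(8,60,120),(28,255,255))
    m[~((P[...,0]>.25)&(P[...,0]<.6)&(P[...,1]>.15)&(P[...,1]<.5)&(P[...,2]<.02))]=0
    k,l,s,c=cv2.connectedComponentsWithStats(m); i=1+np.argmax(s[1:,4])
    v,u=np.nonzero(l==i); q=plane(np.c_[u,v],C,.003)
    print(n,s[i,4],cv2.minAreaRect((q[:,:2]*1000).astype(np.float32)))
    # bolts/feet: points z 6..13 near bases
    for cx,cy in ((444,161),(442,18)):
        m=(P[...,2]>.007)&(P[...,2]<.014)&(np.hypot(P[...,0]-cx/1e3,P[...,1]-cy/1e3)<.11)
        q=P[m]; print((cx,cy),m.sum(),cv2.minAreaRect((q[:,:2]*1000).astype(np.float32)))
go(444,161.7,150,79.6)
E
```

```text
scene 2417 ((398.41302490234375, 320.9924011230469), (93.51119232177734, 172.30758666992188), 88.89556121826172)
(444, 161) 361 ((443.8734130859375, 160.4981689453125), (48.22364807128906, 190.62513732910156), 78.6932601928711)
(442, 18) 390 ((456.19793701171875, -13.819648742675781), (190.0374755859375, 140.2703399658203), 17.093778610229492)
side 1806 ((399.4173583984375, 322.8123779296875), (95.19377136230469, 171.22872924804688), 89.1595458984375)
(444, 161) 484 ((447.5167236328125, 160.70640563964844), (63.983604431152344, 195.2840118408203), 73.9097900390625)
(442, 18) 692 ((443.18438720703125, -28.40325927734375), (177.0904998779297, 123.01403045654297), 1.2664318084716797)
at [138.3 506.2 247.7] yaw 74.72 t 0.15 j [ 1.3   0.13 -0.04  1.41  0.    1.57]
shift [-251.6   98.  -385.7] turn [-0.   -4.88 -0.07] rows>= 11.3
```

```bash
python3 -m pendant '-20 5 -30 0 0 0 100; -50 15 -75 0 -1 0 100; -84 27 -129 0 -2 0 100; -118 40 -180 0 -3 0 100; -150 52 -230 0 -4 0 100; -180 64 -277 0 -4.9 0 100; -207 75 -318 0 -4.9 0 100; -230 85 -353 0 -4.9 0 100'; python3 -c "
from h import *
go(444,161.7,120,79.6)"
```

```text
t: 0.82
tcp_pos: [0.353, 0.2641, 0.185]
tool_rot: [-1.289, -1.075, 1.075]
ft_force: [0.2, 0.5, 0.7]
grip_width: 0.0855
at [353.  264.1 185. ] yaw 79.63 t 0.82 j [ 0.64 -0.03 -0.34  1.26  0.    0.82]
shift [ -84.3   65.  -107.9] turn [0.02 0.03 0.02] rows>= 3.6
```

```bash
python3 -m pendant '0 0 0 0 0 0 100; 0 0 0 0 0 0 100'; python3 -c "
from h import *
go(444,161.7,110,79.6)"
```

```text
t: 0.98
tcp_pos: [0.353, 0.2638, 0.1846]
tool_rot: [-1.291, -1.069, 1.072]
ft_force: [0.1, 0.1, 0.2]
grip_width: 0.0855
at [353.  263.8 184.6] yaw 79.31 t 0.98 j [ 0.64 -0.02 -0.34  1.26  0.    0.83]
shift [ -83.4   74.6 -108.4] turn [-0.07 -0.29 -0.06] rows>= 3.7
```

```bash
python3 -m pendant '-30 0 -40 0 0 0 100; -60 0 -75 0 0 0 100; -83 15 -108 0 0 0 100; -83 50 -108 0 0 0 100; -83 75 -108 0 0 0 100;-83 75 -108 0 0 0 100'; python3 -c "
from h import *
go(444,161.7,52,79.6)
p,d,C,st=snap('wrist','w1')
P=cloud(d,C)
m=(P[...,2]>.054)&(P[...,2]<.062)&(np.hypot(P[...,0]-.444,P[...,1]-.162)<.09)
print(m.sum(),P[m].mean(0))
print(proj([[.444,.162,.058]],C))
"
```

```text
t: 1.48
tcp_pos: [0.4407, 0.1641, 0.1057]
tool_rot: [-1.286, -1.068, 1.08]
ft_force: [-1.3, 0.0, -1.0]
grip_width: 0.0851
at [440.7 164.1 105.7] yaw 79.61 t 1.48 j [ 0.36  0.07 -0.42  1.09  0.    0.54]
shift [-1.6 53.6 -4.1] turn [-0.41  0.01 -0.22] rows>= 1.3
16333 [0.43556044 0.16196277 0.05853119]
[[274.92611377 249.11257202]]
```

View pics/w1.png

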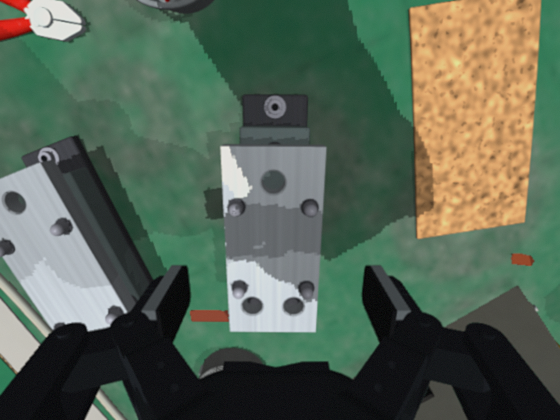

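```bash
python3 -c "
from h import *
p,d,C,st=snap('wrist')
P=cloud(d,C)
m=(P[...,2]>.055)&(P[...,2]<.0605)&(np.hypot(P[...,0]-.444,P[...,1]-.162)<.09)
m=cv2.morphologyEx(m.astype(np.uint8),cv2.MORPH_OPEN,np.ones((5,5)))
k,l,s,c=cv2.connectedComponentsWithStats(m);i=1+np.argmax(s[1:,4])
v,u=np.nonzero(l==i);q=plane(np.c_[u,v],C,.058)
print(cv2.minAreaRect((q[:,:2]*1000).astype(np.float32)))
# base foot
m=(P[...,2]>.006)&(P[...,2]<.015)&(np.hypot(P[...,0]-.444,P[...,1]-.162)<.11)
print(cv2.minAreaRect((P[m][:,:2]*1000).astype(np.float32)))
go(444,161.7,52,79.6)
"
```

```text
((443.0460510253906, 160.43809509277344), (60.39904022216797, 128.3827667236328), 79.2132568359375)
((442.7727966308594, 149.79983520507812), (47.5073356628418, 197.86093139648438), 71.7297134399414)
at [442.5 165.5 110.3] yaw 79.71 t 1.58 j [ 0.36  0.07 -0.41  1.1   0.    0.54]
shift [-3.5 58.3 -2.3] turn [-0.11  0.11 -0.04] rows>= 1.4
```

```bash
python3 -m pendant '-4 0 -2 0 0 0 100; -4 20 -2 0 0 0 100; -4 40 -2 0 0 0 100; -4 57 -2 0 0 0 100; -4 57 -2 0 0 0 100; -4 57 -2 0 0 0 40; -4 57 -2 0 0 0 20; -4 57 -2 0 0 0 20' 60; python3 -m pendant '0 0 0 0 0 0 20; 0 0 0 0 0 0 20;0 0 0 0 0 0 20'; python3 -c "
from h import *
go(443.5,161,52,79.3)"
```

```text
t: 2.25
tcp_pos: [0.4463, 0.1615, 0.0558]
tool_rot: [-1.29, -1.079, 1.072]
ft_force: [-0.8, 0.3, 4.0]
grip_width: 0.0584
t: 2.5
tcp_pos: [0.4463, 0.1614, 0.0557]
tool_rot: [-1.29, -1.079, 1.071]
ft_force: [-0.3, 1.3, 8.0]
grip_width: 0.0584
at [446.3 161.4  55.7] yaw 79.64 t 2.5 j [ 0.35  0.1  -0.5   0.97  0.    0.53]
shift [-0.9  3.7  2.7] turn [0.2  0.34 0.17] rows>= 0.1
```

```bash
python3 -m pendant '0 -6 0 0 0 0 20; 0 -20 0 0 0 0 20; 0 -45 0 0 0 0 20; 0 -75 0 0 0 0 20;0 -75 0 0 0 0 20'; python3 -c "
from h import *
go(402,321.5,120,89)
for n in ('scene','side'): snap(n,n+'1')"
```

```text
t: 2.92
tcp_pos: [0.4471, 0.1612, 0.1341]
tool_rot: [-1.292, -1.081, 1.069]
ft_force: [0.5, -0.4, -1.1]
grip_width: 0.0584
at [447.1 161.2 134.1] yaw 79.61 t 2.92 j [ 0.35  0.05 -0.37  1.14 -0.    0.53]
shift [149.5  14.2  73.4] turn [ 0.41 -9.39  0.18] rows>= 4.0
```

View pics/side1.png

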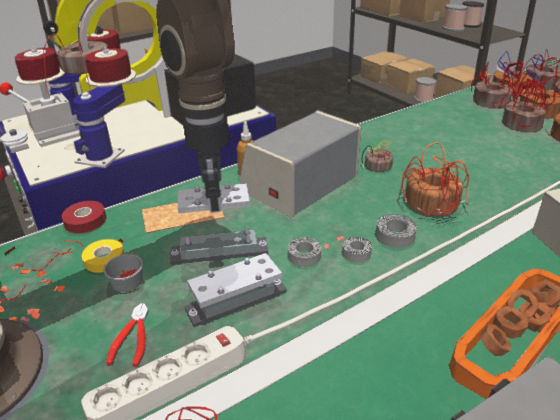

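```bash
python3 -c "
from h import *
p,d,C,st=snap('wrist','w2')
P=cloud(d,C); B=R.from_rotvec(st['tool_rot']).as_matrix()
Q=(P-st['tcp_pos'])@B*1000
g=p.max(axis=2)
m=(d>0)&(abs(Q[...,2])<14)&(abs(Q[...,0])<60)&(abs(Q[...,0])>27)
for lo,hi in ((-60,-27),(27,60)):
    q=Q[(Q[...,0]>lo)&(Q[...,0]<hi)&(abs(Q[...,2])<16)]
    print(np.percentile(q[:,1],[1,50,90,99,100]).round(1))
cv2.imwrite('pics/w2c.png',cv2.resize(p[200:420,100:460],None,fx=2.2,fy=2.2))
"
```

```text
[-76.  -45.1 -14.3  -0.    8.8]
[-76.2 -45.8 -17.6  -0.2 130.2]
```

View pics/w2c.png

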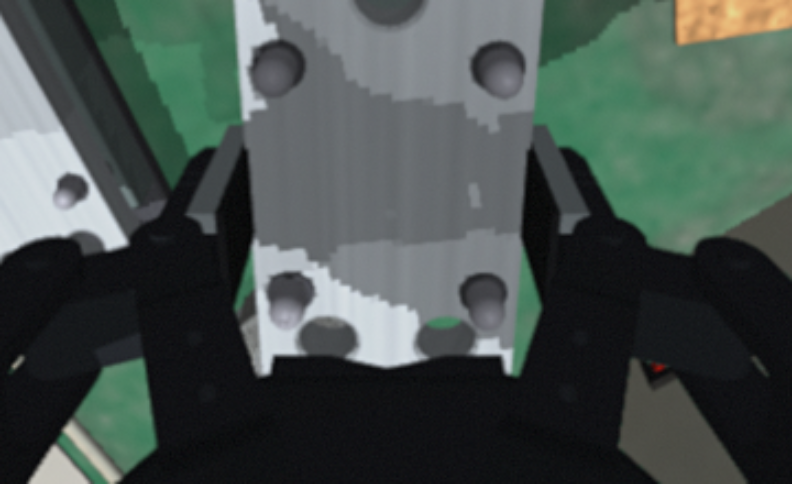

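```bash
python3 -c "
from h import *
p,d,C,st=snap('wrist')
P=cloud(d,C); B=R.from_rotvec(st['tool_rot']).as_matrix()
Q=(P-st['tcp_pos'])@B*1000
for x,y in ((238,135),(225,170),(205,205),(195,225),(545,140),(555,165),(575,215),(300,180),(400,240),(480,180),(400,50)):
    u,v=int(100+x/2.2),int(200+y/2.2); print((x,y),(u,v),Q[v,u].round(1),P[v,u].round(4))
q=Q[(abs(Q[...,0])<25)&(abs(Q[...,2])<60)&(Q[...,1]>-20)&(Q[...,1]<30)]
print('plate top tool-y',np.median(q[:,1]))
"
```

```text
(238, 135) (208, 261) [-33.1   2.5  12.1] [0.4269 0.1299 0.126 ]
(225, 170) (202, 277) [-33.  -11.   11.5] [0.4274 0.13   0.1395]
(205, 205) (193, 293) [-33.4 -24.2  12.3] [0.4265 0.1297 0.1527]
(195, 225) (188, 302) [-33.4 -31.2  13.2] [0.4257 0.1298 0.1597]
(545, 140) (347, 263) [32.9  0.5 12. ] [0.4389 0.1948 0.128 ]
(555, 165) (352, 275) [32.8 -9.9 11.8] [0.439  0.1947 0.1384]
(575, 215) (361, 297) [ 32.7 -25.4  11.3] [0.4395 0.1945 0.154 ]
(300, 180) (236, 281) [-19.5  -2.    3.9] [0.4374 0.1418 0.1305]
(400, 240) (281, 309) [  1.8  -3.3 -10.9] [0.4557 0.1601 0.1318]
(480, 180) (318, 281) [19.1 -2.5  4.2] [0.444  0.1799 0.1311]
(400, 50) (281, 222) [ 1.5 -3.4 34.3] [0.4112 0.1681 0.1319]
plate top tool-y -2.6796425279518257
```

```bash
python3 -m pendant '20 0 10 0 -1 0 20; 55 0 27 0 -3.5 0 20; 90 0 45 0 -6.5 0 20; 122 0 60 0 -9.4 0 20; 145 0 71 0 -9.4 0 20; 149 10 73 0 -9.4 0 20; 149 40 73 0 -9.4 0 20; 149 70 73 0 -9.4 0 20'; python3 -m pendant '0 0 0 0 0 0 20';python3 -c "
from h import *
go(402,321.5,13,89)"
```

```text
t: 3.78
tcp_pos: [0.3996, 0.3206, 0.057]
tool_rot: [-1.217, -1.198, 1.197]
ft_force: [-0.4, 1.2, -2.8]
grip_width: 0.0587
t: 3.87
tcp_pos: [0.3959, 0.3169, 0.0515]
tool_rot: [-1.216, -1.187, 1.206]
ft_force: [-1.2, -1.6, -2.7]
grip_width: 0.0589
at [395.9 316.9  51.5] yaw 89.04 t 3.87 j [ 0.68  0.18 -0.42  0.98 -0.    0.69]
shift [ 5.  38.4 -6.4] turn [-0.5   0.03 -0.44] rows>= 0.9
```

```bash
for i in 1 2 3 4; do python3 -m pendant '0 0 0 0 0 0 20' | grep tcp; done
```

```text
tcp_pos: [0.3979, 0.3182, 0.056]
tcp_pos: [0.3999, 0.3197, 0.0588]
tcp_pos: [0.4008, 0.3204, 0.0599]
tcp_pos: [0.4008, 0.3206, 0.06]
```

```bash
python3 -m pendant '0 15 0 0 0 0 20; 0 30 0 0 0 0 20; 0 38 0 0 0 0 20; 0 42 0 0 0 0 20;0 44 0 0 0 0 20;0 44 0 0 0 0 20;0 44 0 0 0 0 20;0 44 0 0 0 0 20'; python3 -c "
from h import *
go(402,321.5,13,89)"
```

```text
t: 4.87
tcp_pos: [0.4, 0.3202, 0.0154]
tool_rot: [-1.218, -1.197, 1.196]
ft_force: [-3.0, -3.5, 7.5]
grip_width: 0.0587
at [400.  320.2  15.4] yaw 89.0 t 4.87 j [ 0.68  0.21 -0.47  0.89 -0.    0.69]
shift [ 1.3  2.4 -1.9] turn [0.04 0.   0.02] rows>= 0.1
```

```bash
python3 -m pendant '0 0 0 0 0 0 60; 0 0 0 0 0 0 100; 0 0 0 0 0 0 100; 0 -15 0 0 0 0 100;0 -50 0 0 0 0 100; 0 -90 0 0 0 0 100; 0 -125 0 0 0 0 100'; python3 -c "
from h import *
go(442.3,18.2,120,99.4)
for n in ('scene','side'):
    p,d,C,st=snap(n,n+'2'); np.save('pics/%s2.npy'%n,d)"
```

```text
t: 5.45
tcp_pos: [0.3999, 0.3202, 0.1412]
tool_rot: [-1.217, -1.197, 1.196]
ft_force: [1.0, -0.3, -0.2]
grip_width: 0.0853
at [399.9 320.2 141.2] yaw 89.01 t 5.45 j [ 0.68  0.12 -0.28  1.17  0.    0.69]
shift [-301.2   21.1  -47.6] turn [  0.02 -10.39   0.02] rows>= 7.3
```

View pics/scene2.png

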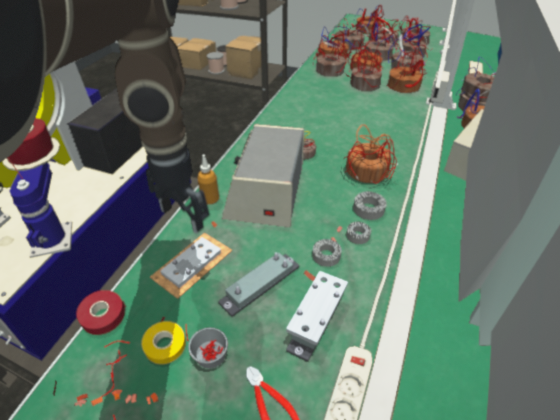

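```bash
cat > base.py <<'E'
from h import *
def base(P,cx,cy,ang,zs=.030,L=.10):
    """cluster seat top and pins in guess frame"""
    a=np.radians(ang); ex=np.array([np.cos(a),np.sin(a)]); ey=np.array([-ex[1],ex[0]])
    r=(P[...,:2]-np.array([cx,cy])/1000); lx=r@ex*1000; ly=r@ey*1000; z=P[...,2]*1000
    near=(abs(lx)<L*1000)&(abs(ly)<35)
    m=near&(z>27)&(z<33)
    rr=cv2.minAreaRect((P[m][:,:2]*1000).astype(np.float32)); print('seat',m.sum(),np.median(z[m]).round(1),np.round(rr[0],1),np.round(rr[1],1),round(rr[2],2))
    m=near&(z>6)&(z<14)
    rr=cv2.minAreaRect((P[m][:,:2]*1000).astype(np.float32)); print('foot',m.sum(),np.median(z[m]).round(1),np.round(rr[0],1),np.round(rr[1],1),round(rr[2],2))
    m=(near&(z>38)&(z<50)).astype(np.uint8)
    k,l,s,c=cv2.connectedComponentsWithStats(m,connectivity=4)
    for i in range(1,k):
        if s[i,4]>=3:
            q=P[l==i]*1000; print('pin px',c[i].round(1),s[i,4],'mean',q.mean(0).round(1),'local',lx[l==i].mean().round(1),ly[l==i].mean().round(1))
E
python3 - <<'E'
from base import *
for n in ('scene','side'):
    d=np.load(f'pics/{n}2.npy');C=cal(n); print(n); base(cloud(d,C),443.8,160.5,-10.5)
    p=cv2.imread(f'pics/{n}2.png')
    cr=p[240:330,200:310] if n=='scene' else p[215:275,160:280]
    cv2.imwrite(f'pics/{n}2c.png',cv2.resize(cr,None,fx=6,fy=6,interpolation=cv2.INTER_CUBIC))
E
```

```text
scene
seat 1164 30.9 [444.3 161.4] [ 48.5 148.5] 79.81
foot 413 10.5 [443.9 160.9] [ 48.  190.6] 80.04
pin px [275.1 254.5] 15 mean [502.5 164.6  42.5] local 57.0 14.8
pin px [284.2 261.9] 13 mean [496.9 136.3  43.5] local 56.6 -14.1
pin px [237.6 288.4] 17 mean [386.7 170.7  43.3] local -58.0 -0.4
side
seat 1073 31.2 [445.4 161.7] [ 51.7 146.8] 80.26
foot 526 10.7 [444.6 160.9] [ 49.7 188.8] 79.45
pin px [246.2 228.5] 17 mean [504.3 163.7  43.1] local 58.9 14.1
pin px [247.3 237.1] 19 mean [498.8 136.9  42.6] local 58.4 -13.2
pin px [187.4 238.9] 19 mean [388.8 171.1  42.9] local -56.0 0.4
```

View pics/scene2c.png

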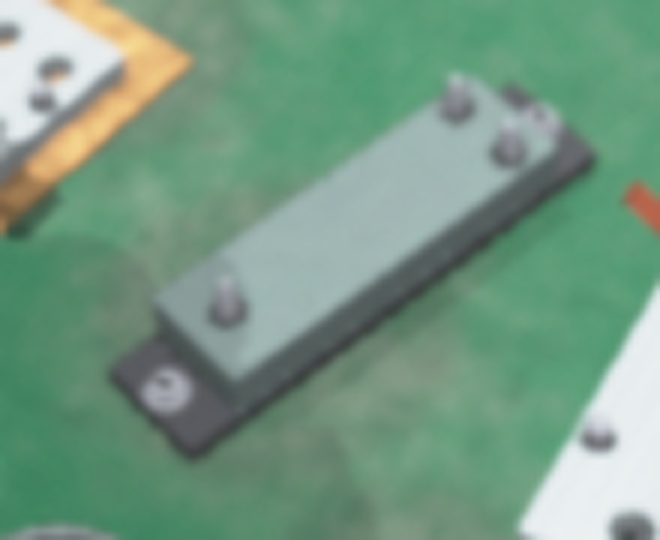

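View pics/side2c.png

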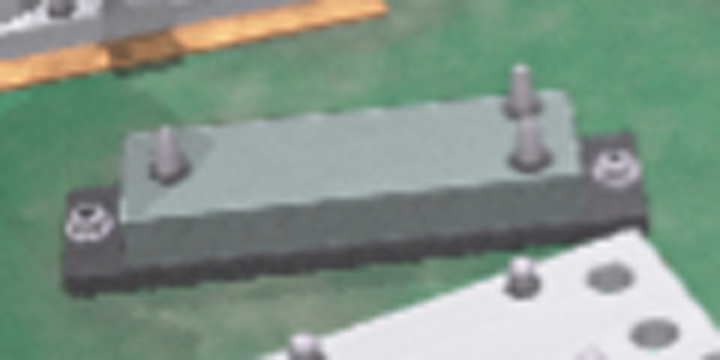

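```bash
python3 -m pendant '-30 0 -5 0 -1 0 100; -70 0 -11 0 -3 0 100; -111 0 -18 0 -5 0 100; -152 0 -24 0 -8 0 100; -193 0 -30 0 -10.4 0 100; -234 0 -37 0 -10.4 0 100; -270 10 -43 0 -10.4 0 100; -301 21 -48 0 -10.4 0 100'; python3 -m pendant '0 0 0 0 0 0 100;0 0 0 0 0 0 100;0 0 0 0 0 0 100';python3 -c "
from h import *
p,d,C,st=snap('wrist','w3')
P=cloud(d,C)
m=(P[...,2]>.055)&(P[...,2]<.0605)&(np.hypot(P[...,0]-.442,P[...,1]-.018)<.09)
m=cv2.morphologyEx(m.astype(np.uint8),cv2.MORPH_OPEN,np.ones((5,5)))
k,l,s,c=cv2.connectedComponentsWithStats(m);i=1+np.argmax(s[1:,4])
v,u=np.nonzero(l==i);q=plane(np.c_[u,v],C,.058)
print(cv2.minAreaRect((q[:,:2]*1000).astype(np.float32)))
go(442.3,18.2,50,99.4)
"
```

```text
t: 6.22
tcp_pos: [0.4434, 0.016, 0.1187]
tool_rot: [-1.13, -1.33, 1.327]
ft_force: [0.4, 0.6, 0.4]
grip_width: 0.0854
t: 6.47
tcp_pos: [0.4427, 0.0184, 0.1182]
tool_rot: [-1.127, -1.329, 1.328]
ft_force: [0.3, 0.1, -0.5]
grip_width: 0.0855
((441.724365234375, 17.081378936767578), (148.48577880859375, 60.4288330078125), 8.850180625915527)
at [442.8  18.9 118.4] yaw 99.45 t 6.52 j [ 0.04  0.01 -0.46  1.11  0.   -0.12]
shift [-0.7 68.4  0.6] turn [0.02 0.05 0.02] rows>= 1.6
```

View pics/w3.png

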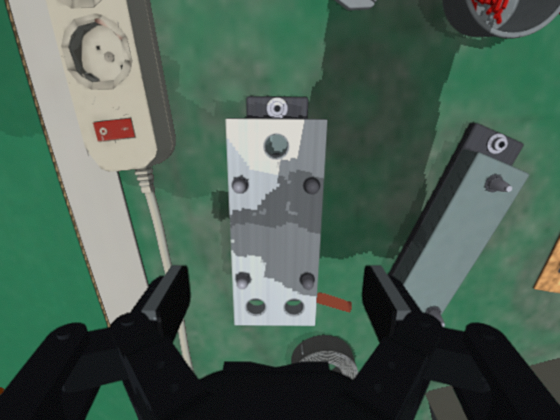

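```bash
python3 -m pendant '-1 20 1 0 0 0 100; -1 45 1 0 0 0 100; -1 62 1 0 0 0 100; -1 68 1 0 0 0 100; -1 68 1 0 0 0 100; -1 68 1 0 0 0 70; -1 68 1 0 0 0 20; -1 68 1 0 0 0 20' 60; python3 -m pendant '0 0 0 0 0 0 20; 0 0 0 0 0 0 20;0 0 0 0 0 0 20'; python3 -m pendant '0 -6 0 0 0 0 20; 0 -20 0 0 0 0 20; 0 -45 0 0 0 0 20; 0 -70 0 0 0 0 20;0 -75 0 0 0 0 20;0 -75 0 0 0 0 20;0 -75 0 0 0 0 20';python3 -c "
from h import *
go(444.4,161,120,79.8)
for n in ('scene','side'):
    p,d,C,st=snap(n,n+'3'); np.save('pics/%s3.npy'%n,d)
p,d,C,st=snap('wrist','w4');np.save('pics/w4.npy',d)
P=cloud(d,C);B=R.from_rotvec(st['tool_rot']).as_matrix();Q=(P-st['tcp_pos'])@B*1000
m=(abs(Q[...,0])<31)&(abs(Q[...,2])<90)&(Q[...,1]>-12)&(Q[...,1]<10)
q=Q[m];print('top tool y',np.percentile(q[:,1],[5,25,50,75,95]).round(1))
A=np.c_[q[:,0],q[:,2],np.ones(len(q))];print('tilt',np.linalg.lstsq(A,q[:,1],rcond=None)[0])
print(cv2.minAreaRect(q[:,[0,2]].astype(np.float32)))
"
```

```text
t: 7.18
tcp_pos: [0.4432, 0.0175, 0.052]
tool_rot: [-1.129, -1.332, 1.328]
ft_force: [-0.8, 0.2, 2.9]
grip_width: 0.0588
t: 7.43
tcp_pos: [0.4432, 0.0175, 0.0519]
tool_rot: [-1.129, -1.332, 1.327]
ft_force: [0.2, 1.6, 6.6]
grip_width: 0.0589
t: 8.02
tcp_pos: [0.4414, 0.0171, 0.1246]
tool_rot: [-1.127, -1.329, 1.329]
ft_force: [-0.3, -0.0, -4.8]
grip_width: 0.0587
at [441.4  17.1 124.6] yaw 99.41 t 8.02 j [ 0.04  0.   -0.45  1.12 -0.   -0.13]
shift [141.5   4.6 -26.5] turn [-0.03 19.61 -0.  ] rows>= 3.5
top tool y [-7.6 -6.9 -6.4 -6.  -5.4]
tilt [ 2.33080597e-03  2.86278059e-03 -6.49757396e+00]
((-0.06828689575195312, 14.204021453857422), (122.31218719482422, 61.816490173339844), 89.45951080322266)
```

View pics/w4.png

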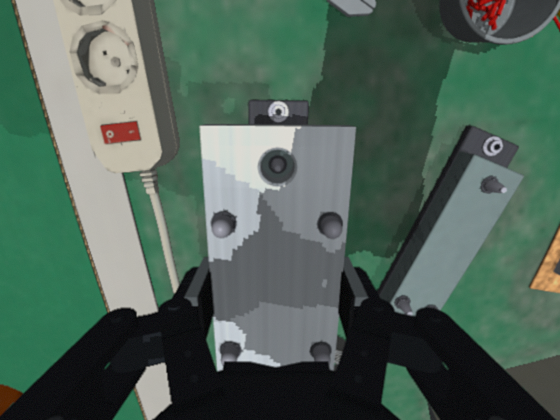

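```bash
cat > held.py <<'E'
from h import *
def held(p,d,C,st,toolC,half,show=True):
    """plate pose in tool frame from mask of top plane seen in wrist cam"""
    P=cloud(d,C);B=R.from_rotvec(st['tool_rot']).as_matrix();Q=(P-st['tcp_pos'])@B*1000
    m=(abs(Q[...,0])<36)&(Q[...,2]<95)&(Q[...,2]>17)&(Q[...,1]>-13)&(Q[...,1]<8)
    m=cv2.morphologyEx(m.astype(np.uint8),cv2.MORPH_OPEN,np.ones((3,3)))
    k,l,s,c=cv2.connectedComponentsWithStats(m);i=1+np.argmax(s[1:,4]); m=l==i
    top=np.median(Q[m][:,1])
    # edge pixels row by row (z 17..near edge); rays to plane tool y=top
    def toplane(uv):
        o,r=rays(uv,C); o=(o-st['tcp_pos'])@B*1000; r=r@B
        s=(top-o[1])/r[:,1]; return o+s[:,None]*r
    rows=np.nonzero(m.any(1))[0]; L=[];Rr=[]
    for v in rows:
        u=np.nonzero(m[v])[0]; L.append((u[0]-.5,v));Rr.append((u[-1]+.5,v))
    L=toplane(L);Rr=toplane(Rr)
    zmax=L[:,2].max()
    def fit(E):
        k=(E[:,2]>22)&(E[:,2]<zmax-4); a=np.polyfit(E[k,2],E[k,0],1)
        for _ in range(3):
            res=abs(np.polyval(a,E[:,2])-E[:,0]); kk=k&(res<1.0); a=np.polyfit(E[kk,2],E[kk,0],1)
        return a
    a=fit(L);b=fit(Rr)
    cols=[u for u in np.nonzero(m.any(0))[0]]
    T=toplane([(u,np.nonzero(m[:,u])[0][0]-.5) for u in cols]); T=T[(abs(T[:,0])<24)&(T[:,2]>zmax-8)]
    ze=np.median(T[:,2])
    sl=(a[0]+b[0])/2; cz=ze-half; cx=np.polyval((a+b)/2,cz)
    print('top toolY',round(top,2),'slopes',a[0].round(4),b[0].round(4),'width',abs(np.polyval(a,50)-np.polyval(b,50)).round(2),'end z',round(ze,2),'endslope',np.polyfit(T[:,0],T[:,2],1)[0].round(4))
    # plate x axis direction in tool = -z tilted: (-sl,-1)
    X=B@np.array([-sl,0,-1]); yaw=np.degrees(np.arctan2(X[1],X[0]))
    W=st['tcp_pos']*1000+B@np.array([cx,top+12,cz])
    print('plate centre in tool',cx.round(2),cz.round(2),'world underside',W.round(1),'yaw',yaw.round(2))
    return cx,cz,top,yaw,W
E
python3 -c "
from held import *
p,d,C,st=snap('wrist'); held(p,d,C,st,None,74)
"
```

```text
top toolY -6.5 slopes 0.0139 0.0114 width 60.09 end z 75.73 endslope -0.0108
plate centre in tool -0.71 1.73 world underside [439.1  16.1 118.2] yaw 8.69
```

```bash
python3 -c "
from base import *
p=cv2.imread('pics/w3.png')
p,d,C,st=snap('wrist','w5')
base(cloud(d,C),444.4,161,-10.2)
cv2.imwrite('pics/w5c.png',cv2.resize(p[110:330,370:560],None,fx=2.7,fy=2.7,interpolation=cv2.INTER_CUBIC))
"
```

```text
seat 8512 30.5 [441.9 161.2] [ 48.4 142.9] 79.33
foot 2165 10.5 [431.4 162.2] [ 47.3 165.1] 78.61
pin px [497.7 187.4] 139 mean [386.9 169.9  42.8] local -58.2 -1.5
pin px [406.4 308.6] 91 mean [497.  134.9  42.6] local 56.4 -16.4
```

View pics/w5c.png

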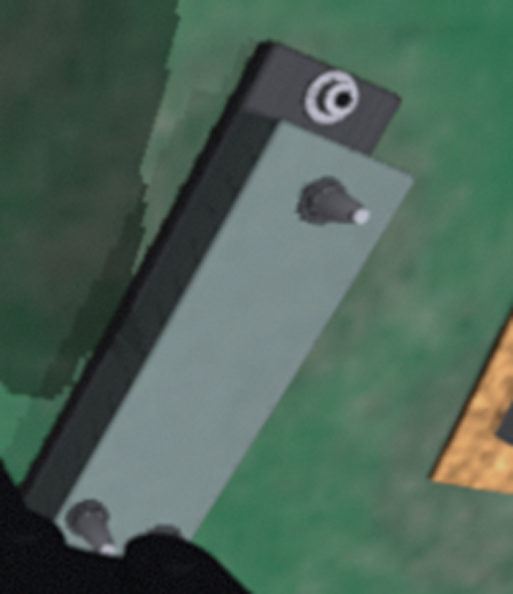

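```bash
python3 -c "
from h import *
C=cal('wrist'); q=plane([(503.7,190),(410,313.3)],C,.046)*1000; print(q.round(1))
d=(q[1]-q[0])[:2]; print(np.hypot(*d), 'axis yaw', np.degrees(np.arctan2(d[1],d[0]))-np.degrees(np.arctan2(-14,116)))
a=np.radians(-10.2); Rm=np.array([[np.cos(a),-np.sin(a)],[np.sin(a),np.cos(a)]])
print('origin', q[0,:2]-Rm@[-58,0], q[1,:2]-Rm@[58,-14])
"
```

```text
[[387.8 172.7  46. ]
 [499.1 137.2  46. ]]
116.83952823733573 axis yaw -10.785701725474125
origin [444.86025149 162.41899414] [444.50144349 161.27977162]
```

```bash
python3 -c "
from h import *
go(446.3,161.7,80,80.3)"; python3 -m pendant '20 0 -4 0 3 0 20; 55 0 -10 0 7 0 20; 90 0 -17 0 12 0 20; 120 0 -23 0 16 0 20; 138 10 -27 0 19.1 0 20; 142 25 -28 0 19.1 0 20; 142 40 -28 0 19.1 0 20; 142 44 -28 0 19.1 0 20'; python3 -m pendant '0 0 0 0 0 0 20;0 0 0 0 0 0 20;0 0 0 0 0 0 20;0 0 0 0 0 0 20'; python3 -c "
from held import *
go(446.3,161.7,60,80.3)
p,d,C,st=snap('wrist','w6'); held(p,d,C,st,None,74)
cv2.imwrite('pics/w6c.png',cv2.resize(p[60:260,180:380],None,fx=3,fy=3,interpolation=cv2.INTER_CUBIC))
"
```

```text
at [441.   17.1 124. ] yaw 99.41 t 8.27 j [ 0.04  0.   -0.45  1.12 -0.   -0.13]
shift [141.7  44.  -29. ] turn [-1.400e-01  1.911e+01 -1.000e-02] rows>= 3.6
t: 8.93
tcp_pos: [0.4444, 0.1619, 0.0784]
tool_rot: [-1.282, -1.081, 1.088]
ft_force: [-0.2, -1.0, -3.6]
grip_width: 0.0586
t: 9.27
tcp_pos: [0.4468, 0.1617, 0.0822]
tool_rot: [-1.285, -1.085, 1.082]
ft_force: [-0.4, -0.7, -2.9]
grip_width: 0.0583
at [446.8 161.7  82.2] yaw 80.28 t 9.27 j [ 0.35  0.09 -0.45  1.03 -0.    0.52]
shift [-0.1 22.2  0.5] turn [ 0.07 -0.02  0.04] rows>= 0.5
top toolY -6.49 slopes 0.0146 0.0115 width 60.08 end z 75.55 endslope -0.0112
plate centre in tool -0.99 1.55 world underside [445.1 161.   76.7] yaw -10.47
```

View pics/w6c.png

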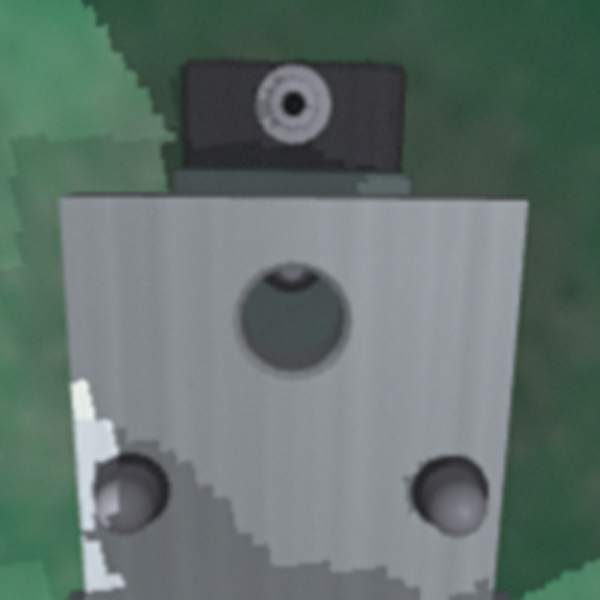

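```bash
python3 -c "
from h import *
C=cal('wrist')
def px(x,y): return (180+x/3,60+y/3)
a=np.radians(-10.4); ex=np.array([np.cos(a),np.sin(a)]); ey=np.array([-ex[1],ex[0]])
def loc(uv,z):
    r=plane([uv],C,z)[0,:2]*1000-[444.5,161.3]; return (r@ex).round(2),(r@ey).round(2)
print('seat edge',loc(px(290,171),.030),loc(px(172,171),.03),loc(px(410,172),.03))
print('foot corners',loc(px(184,63),.010),loc(px(404,66),.010))
st=arm.observe(); zt=st['tcp_pos'][2]+.0065
print('hole',loc(px(294,320),zt),loc(px(289,276),.045))
"
```

```text
seat edge (np.float64(-74.22), np.float64(-0.2)) (np.float64(-74.0), np.float64(-22.48)) (np.float64(-74.31), np.float64(22.48))
foot corners (np.float64(-94.55), np.float64(-21.9)) (np.float64(-94.47), np.float64(22.84))
hole (np.float64(-57.07), np.float64(0.31)) (np.float64(-56.61), np.float64(-0.22))
```

```bash
python3 -m pendant '0 10 1 0 0 0 20; 0 20 1 0 0 0 20; 0 26 1 0 0 0 20; 0 31 1 0 0 0 20;0 36 1 0 0 0 20;0 40 1 0 0 0 20;0 43 1 0 0 0 20;0 45 1 0 0 0 20'; python3 -m pendant '0 0 0 0 0 0 20;0 0 0 0 0 0 20;0 0 0 0 0 0 20'; python3 -c "
from held import *
go(446.3,161.7,35.5,80.3)
"
```

```text
t: 9.98
tcp_pos: [0.4451, 0.162, 0.0361]
tool_rot: [-1.284, -1.084, 1.084]
ft_force: [-9.2, -4.3, 21.6]
grip_width: 0.0589
t: 10.23
tcp_pos: [0.4453, 0.1621, 0.0364]
tool_rot: [-1.285, -1.084, 1.083]
ft_force: [-0.0, 0.1, -3.8]
grip_width: 0.0585
at [445.3 162.1  36.4] yaw 80.32 t 10.23 j [ 0.35  0.12 -0.52  0.93 -0.    0.52]
shift [-0.2  0.9 -1. ] turn [0.02 0.02 0.01] rows>= 0.0
```

```bash
python3 -m pendant '0 1 0 0 0 0 20;0 2 0 0 0 0 20;0 2 0 0 0 0 20; 0 2 0 0 0 0 60; 0 2 0 0 0 0 100; 0 2 0 0 0 0 100;0 -10 0 0 0 0 100;0 -35 0 0 0 0 100'; python3 -m pendant '0 -35 0 0 0 0 100; 0 -70 0 0 0 0 100;0 -70 0 0 0 0 100;0 -70 0 0 0 0 100;0 -70 0 0 0 0 100'; python3 -c "
from base import *
p,d,C,st=snap('wrist','w7');P=cloud(d,C)
m=(P[...,2]>.038)&(P[...,2]<.0455)&(np.hypot(P[...,0]-.4445,P[...,1]-.161)<.085)
q=P[m]; A=np.c_[q[:,:2]-[.4445,.161],np.ones(len(q))]; print('plane',np.linalg.lstsq(A,q[:,2],rcond=None)[0],cv2.minAreaRect((q[:,:2]*1000).astype(np.float32)))
for n in ('scene','side'):
    p,d,C,st=snap(n,n+'4');np.save('pics/%s4.npy'%n,d);P=cloud(d,C);print(n)
    m=(P[...,2]>.038)&(P[...,2]<.048)&(np.hypot(P[...,0]-.4445,P[...,1]-.161)<.085)
    print(m.sum(),np.median(P[m][:,2]))
    base(P,442.3,18.2,9.2)
go(0,0,0,90)
"
```

```text
t: 10.9
tcp_pos: [0.4434, 0.1614, 0.0692]
tool_rot: [-1.283, -1.08, 1.087]
ft_force: [0.5, 0.3, -0.3]
grip_width: 0.0852
t: 11.32
tcp_pos: [0.4453, 0.1621, 0.141]
tool_rot: [-1.285, -1.084, 1.084]
ft_force: [-0.8, -0.2, 0.4]
grip_width: 0.0855
plane [-0.0011273   0.0004162   0.04257366] ((444.3039855957031, 161.42437744140625), (60.395084381103516, 148.1947479248047), 79.72005462646484)
scene
1597 0.0430823129013741
seat 1286 30.6 [441.4  17.9] [129.2  47.2] 8.42
foot 429 10.5 [440.9  17.5] [177.3  46.9] 8.53
pin px [319.6 290.3] 17 mean [479.9  37.6  42.8] local 40.2 13.2
pin px [332.8 296.1] 17 mean [483.8   9.4  42.3] local 39.5 -15.4
pin px [307.5 326.4] 19 mean [397.6  11.3  43.8] local -45.2 0.3
side
1555 0.04326055541336804
seat 1344 30.8 [442.8  17.4] [128.8  49.7] 9.54
foot 685 11.0 [442.3  17.1] [175.3  49.5] 8.33
pin px [253.6 271.1] 22 mean [482.   37.1  43.7] local 42.2 12.3
pin px [260.5 280.9] 23 mean [486.1   9.4  43.4] local 41.8 -15.7
pin px [211.5 292.6] 23 mean [400.4  10.   43.3] local -42.7 -1.4
at [444.4 161.7 139.9] yaw 80.31 t 11.47 j [ 0.35  0.05 -0.36  1.16 -0.    0.52]
shift [-234.   141.   410.5] turn [-0.13 -9.69 -0.06] rows>= 11.8
```

View pics/side4.png

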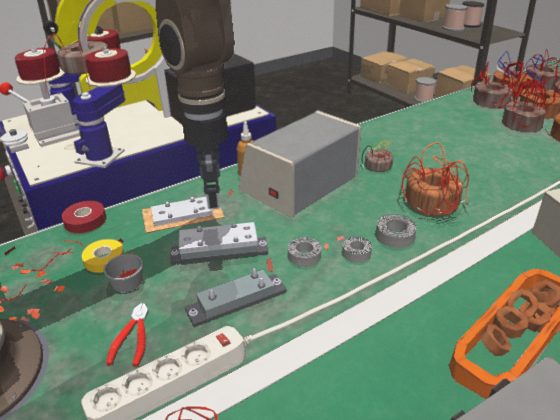

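View pics/w7.png

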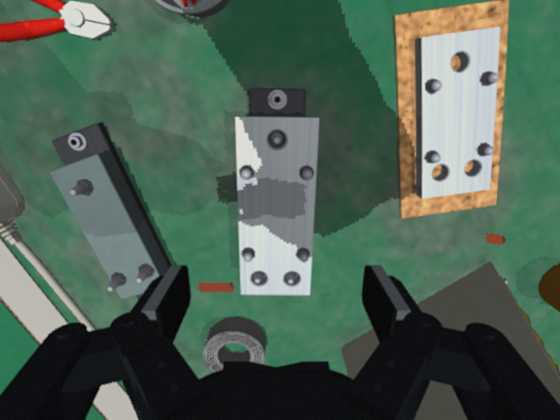

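```bash
python3 -c "
from h import *
for n in ('scene','side'):
    C=cal(n);P=cloud(np.load('pics/%s4.npy'%n),C)
    m=(P[...,2]>.012)&(P[...,2]<.019)&(abs(P[...,0]-.4)<.09)&(abs(P[...,1]-.32)<.06)
    m=cv2.morphologyEx(m.astype(np.uint8),cv2.MORPH_OPEN,np.ones((3,3)))
    k,l,s,c=cv2.connectedComponentsWithStats(m);i=1+np.argmax(s[1:,4]); v,u=np.nonzero(l==i);q=plane(np.c_[u,v],C,.015)
    print(n,s[i,4],cv2.minAreaRect((q[:,:2]*1000).astype(np.float32)))
p,d,C,st=snap('wrist');P=cloud(d,C)
m=(P[...,2]>.012)&(P[...,2]<.019)&(abs(P[...,0]-.4)<.09)&(abs(P[...,1]-.32)<.06)
m=cv2.morphologyEx(m.astype(np.uint8),cv2.MORPH_OPEN,np.ones((3,3)))
k,l,s,c=cv2.connectedComponentsWithStats(m);i=1+np.argmax(s[1:,4]); v,u=np.nonzero(l==i);q=plane(np.c_[u,v],C,.015)
print(cv2.minAreaRect((q[:,:2]*1000).astype(np.float32)))
cv2.imwrite('pics/w7c.png',cv2.resize(p[110:310,30:190],None,fx=3,fy=3,interpolation=cv2.INTER_CUBIC))
"
```

```text
scene 1149 ((397.5562744140625, 319.3939514160156), (64.4050064086914, 131.8201141357422), 88.49011993408203)
side 826 ((396.86834716796875, 320.17523193359375), (68.1772689819336, 124.88169860839844), 88.35157012939453)
((397.64898681640625, 319.4154968261719), (61.96844482421875, 128.7421875), 88.50824737548828)
```

View pics/w7c.png

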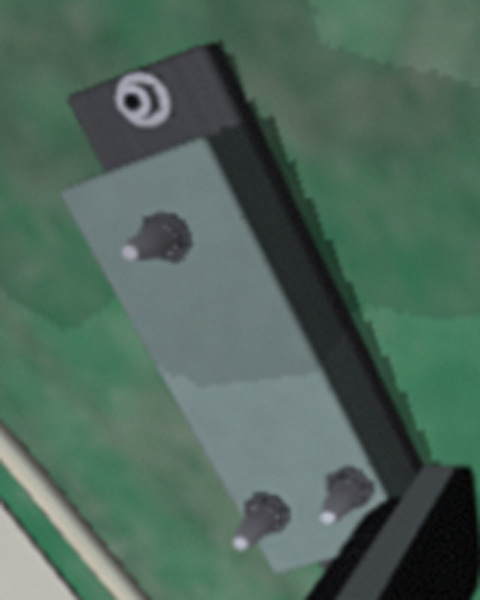

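```bash
python3 -c "
from h import *
C=cal('wrist'); q=plane([(73.3,194),(110,290.7),(139,282.3)],C,.046)[:,:2]*1000; print(q.round(1))
pm=(q[1]+q[2])/2; d=pm-q[0]; print('len',np.hypot(*d),'pair',np.hypot(*(q[1]-q[2])),'yaw',np.degrees(np.arctan2(d[1],d[0])),'origin',(q[0]+pm)/2)
go(397.6,319.4,70,88.5)
"
```

```text
[[398.8  10.8]
 [485.9   9.6]
 [481.9  37.3]]
len 86.07854634334326 pair 27.94277168980461 yaw 8.43363895429096 origin [441.34213604  17.12238326]
at [444.4 161.7 139.9] yaw 80.31 t 11.52 j [ 0.35  0.05 -0.36  1.16 -0.    0.52]
shift [147.6  69.9  72.5] turn [-0.13 -8.19 -0.06] rows>= 4.3
```

```bash
python3 -m pendant '20 0 10 0 -1 0 100; 55 0 27 0 -3 0 100; 90 0 45 0 -5 0 100; 122 10 60 0 -8.2 0 100; 145 30 71 0 -8.2 0 100; 147 55 72 0 -8.2 0 100; 147 70 72 0 -8.2 0 100; 147 70 72 0 -8.2 0 100'; python3 -m pendant '0 0 0 0 0 0 100;0 0 0 0 0 0 100;0 0 0 0 0 0 100'; python3 -c "
from h import *
go(397.6,319.4,11,88.5)
"
```

```text
t: 12.18
tcp_pos: [0.3963, 0.3179, 0.0669]
tool_rot: [-1.22, -1.185, 1.198]
ft_force: [-0.4, 0.5, -0.8]
grip_width: 0.0854
t: 12.43
tcp_pos: [0.3998, 0.3192, 0.0725]
tool_rot: [-1.222, -1.191, 1.188]
ft_force: [0.8, 0.5, -0.1]
grip_width: 0.0857
at [399.8 319.2  72.5] yaw 88.47 t 12.43 j [ 0.67  0.16 -0.39  1.02 -0.    0.7 ]
shift [ 0.1 61.5  2.3] turn [ 0.08 -0.03  0.07] rows>= 1.5
```

```bash
python3 -m pendant '0 20 2 0 0 0 100; 0 40 2 0 0 0 100; 0 52 2 0 0 0 100; 0 60 2 0 0 0 100; 0 61 2 0 0 0 100; 0 61 2 0 0 0 70; 0 61 2 0 0 0 20; 0 61 2 0 0 0 20' 60; python3 -m pendant '0 0 0 0 0 0 20; 0 0 0 0 0 0 20;0 0 0 0 0 0 20'; python3 -m pendant '0 -6 0 0 0 0 20; 0 -20 0 0 0 0 20; 0 -45 0 0 0 0 20; 0 -80 0 0 0 0 20;0 -110 0 0 0 0 20;0 -110 0 0 0 0 20;0 -110 0 0 0 0 20;0 -110 0 0 0 0 20';python3 -c "
from held import *
p,d,C,st=snap('wrist','w8'); held(p,d,C,st,None,64)
go(441.4,17.2,90,98.5)
"
```

```text
t: 13.1
tcp_pos: [0.3998, 0.3203, 0.0153]
tool_rot: [-1.225, -1.196, 1.185]
ft_force: [-1.9, -3.7, 24.3]
grip_width: 0.0585
t: 13.35
tcp_pos: [0.3998, 0.3203, 0.0153]
tool_rot: [-1.225, -1.196, 1.184]
ft_force: [-3.0, -5.0, 24.8]
grip_width: 0.0586
t: 14.02
tcp_pos: [0.3968, 0.319, 0.1202]
tool_rot: [-1.221, -1.19, 1.19]
ft_force: [0.0, -0.0, -2.6]
grip_width: 0.0584
top toolY -0.48 slopes -0.0042 -0.0015 width 60.13 end z 67.32 endslope 0.0056
plate centre in tool -0.72 3.32 world underside [393.5 318.4 108.7] yaw -1.33
at [396.4 318.6 119.4] yaw 88.51 t 14.07 j [ 0.68  0.13 -0.32  1.12  0.    0.7 ]
shift [-300.1   29.6  -52.9] turn [-0.07 -9.99 -0.05] rows>= 7.3
```

View pics/w8.png

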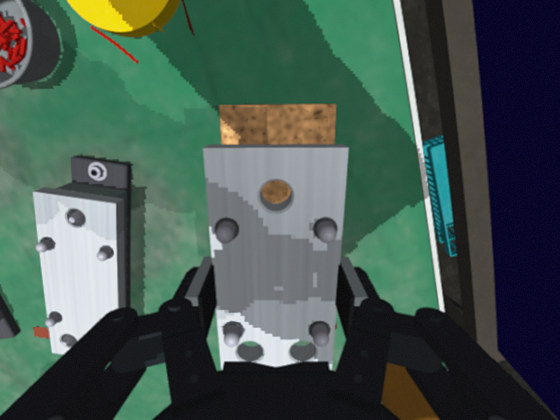

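```bash
python3 -c "
from h import *
go(444.6,18.4,90,98.35)"
python3 -m pendant '-30 0 -5 0 -1 0 20; -70 0 -11 0 -3 0 20; -111 0 -18 0 -5 0 20; -152 0 -24 0 -7 0 20; -193 0 -31 0 -9.8 0 20; -234 0 -39 0 -9.8 0 20; -270 10 -47 0 -9.8 0 20; -299 25 -56 0 -9.8 0 20'; python3 -m pendant '0 0 0 0 0 0 20;0 0 0 0 0 0 20;0 0 0 0 0 0 20;0 0 0 0 0 0 20'; python3 -c "
from held import *
go(444.6,18.4,60,98.35)
p,d,C,st=snap('wrist','w9'); held(p,d,C,st,None,64)
cv2.imwrite('pics/w9c.png',cv2.resize(p[60:260,180:380],None,fx=3,fy=3,interpolation=cv2.INTER_CUBIC))
"
```

```text
at [396.4 318.6 119.4] yaw 88.51 t 14.07 j [ 0.68  0.13 -0.32  1.12  0.    0.7 ]
shift [-298.8   29.6  -56. ] turn [-0.07 -9.84 -0.05] rows>= 7.3
t: 14.73
tcp_pos: [0.4448, 0.0162, 0.0949]
tool_rot: [-1.138, -1.314, 1.315]
ft_force: [0.9, -0.2, -1.8]
grip_width: 0.0583
t: 15.07
tcp_pos: [0.4448, 0.0195, 0.095]
tool_rot: [-1.136, -1.316, 1.316]
ft_force: [-0.3, 0.1, -1.7]
grip_width: 0.0581
at [444.8  19.5  95. ] yaw 98.38 t 15.07 j [ 0.04  0.03 -0.49  1.06  0.   -0.1 ]
shift [-1.1 35.   0.3] turn [-0.05  0.03  0.02] rows>= 0.8
top toolY -0.5 slopes -0.0045 -0.0008 width 60.14 end z 67.42 endslope 0.0061
plate centre in tool -0.6 3.42 world underside [441.5  18.4  83.5] yaw 8.53
```

View pics/w9c.png

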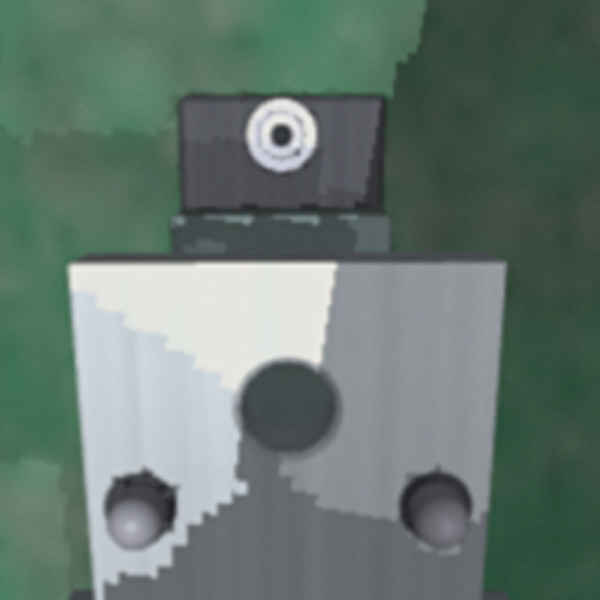

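```bash
python3 -c "
from h import *
C=cal('wrist')
def px(x,y): return (180+x/3,60+y/3)
a=np.radians(8.5); ex=np.array([np.cos(a),np.sin(a)]); ey=np.array([-ex[1],ex[0]])
def loc(uv,z):
    r=plane([uv],C,z)[0,:2]*1000-[441.4,17.2]; return (r@ex).round(2),(r@ey).round(2)
print('seat edge',loc(px(172,214),.03),loc(px(390,215),.03))
print('foot corners',loc(px(182,96),.010),loc(px(385,95),.010))
"
python3 -m pendant '-1 10 0 0 0 0 20; -1.2 20 0 0 0 0 20; -1.2 28 0 0 0 0 20; -1.2 32 0 0 0 0 20;-1.2 32 0 0 0 0 20;-1.2 32 0 0 0 0 20;-1.2 32 0 0 0 0 20'; python3 -c "
from held import *
p,d,C,st=snap('wrist','w10'); held(p,d,C,st,None,64)
cv2.imwrite('pics/w10c.png',cv2.resize(p[60:260,180:380],None,fx=3,fy=3,interpolation=cv2.INTER_CUBIC))
"
```

```text
seat edge (np.float64(-63.84), np.float64(-22.05)) (np.float64(-63.52), np.float64(22.79))
foot corners (np.float64(-87.59), np.float64(-21.32)) (np.float64(-87.68), np.float64(23.12))
t: 15.7
tcp_pos: [0.4455, 0.0176, 0.0635]
tool_rot: [-1.137, -1.316, 1.315]
ft_force: [0.1, -0.4, -0.9]
grip_width: 0.0587
top toolY -0.5 slopes -0.0026 0.0001 width 60.13 end z 67.41 endslope 0.0097
plate centre in tool -0.65 3.41 world underside [442.2  16.5  52. ] yaw 8.39
```

View pics/w10c.png

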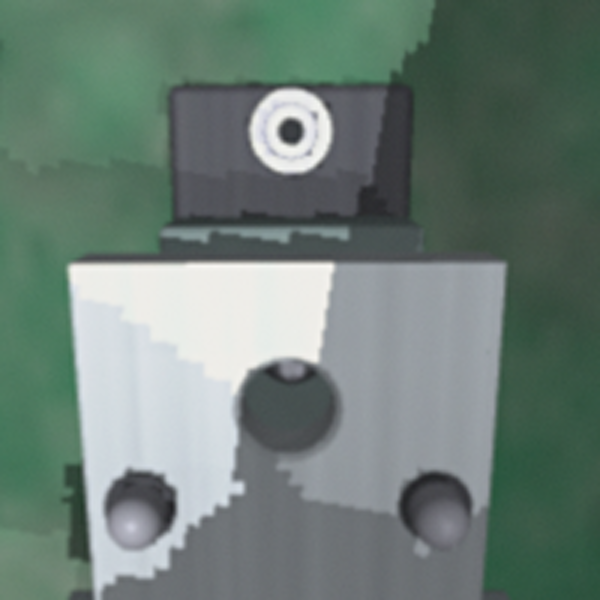

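```bash
python3 -m pendant '1 0 0.6 0 0 0 20; 1 3 0.6 0 0 0 20; 1 7 0.6 0 0 0 20; 1 11 0.6 0 0 0 20;1 15 0.6 0 0 0 20;1 18 0.6 0 0 0 20;1 20 0.6 0 0 0 20;1 20 0.6 0 0 0 20'; python3 -m pendant '0 0 0 0 0 0 20;0 0 0 0 0 0 20'; python3 -c "
from held import *
go(444.6,18.4,41.5,98.35)
print(arm.observe()['ft_force'])
"
```

```text
t: 16.42
tcp_pos: [0.4443, 0.0184, 0.0428]
tool_rot: [-1.136, -1.315, 1.316]
ft_force: [-0.1, -0.1, -1.7]
grip_width: 0.0583
t: 16.58
tcp_pos: [0.4447, 0.0185, 0.0434]
tool_rot: [-1.137, -1.315, 1.315]
ft_force: [-0.2, 1.2, -2.7]
grip_width: 0.0579
at [444.7  18.5  43.4] yaw 98.31 t 16.58 j [ 0.04  0.06 -0.57  0.94 -0.   -0.1 ]
shift [-0.   1.9  0.1] turn [ 0.01 -0.04 -0.  ] rows>= 0.0
[-0.19916279  1.23948405 -2.70833506]
```

```bash
python3 -m pendant '0 1 0 0 0 0 20;0 2 0 0 0 0 20;0 3 0 0 0 0 20; 0 3 0 0 0 0 60; 0 3 0 0 0 0 100; 0 3 0 0 0 0 100;0 -10 0 0 0 0 100;0 -35 0 0 0 0 100'; python3 -m pendant '0 -35 0 0 0 0 100; 0 -60 0 0 0 0 100;0 -75 0 0 0 0 100;0 -75 0 0 0 0 100;0 -75 0 0 0 0 100'; python3 -c "
from base import *
p,d,C,st=snap('wrist','w11');P=cloud(d,C)
for cx,cy in ((.4415,.0177),(.4445,.161)):
    m=(P[...,2]>.038)&(P[...,2]<.0455)&(np.hypot(P[...,0]-cx,P[...,1]-cy)<.08)
    q=P[m]; A=np.c_[q[:,:2]-[cx,cy],np.ones(len(q))]; print('plane',np.linalg.lstsq(A,q[:,2],rcond=None)[0],cv2.minAreaRect((q[:,:2]*1000).astype(np.float32)))
for n in ('scene','side'):
    p,d,C,st=snap(n,n+'5');np.save('pics/%s5.npy'%n,d);P=cloud(d,C);print(n)
    m=(P[...,2]>.038)&(P[...,2]<.048)&(np.hypot(P[...,0]-.4415,P[...,1]-.0177)<.085)
    print(m.sum(),np.median(P[m][:,2]))
    for cx,cy,z,r in ((597.5,92.3,.022,.045),(696,64,.020,.038),(794.6,87,.026,.055)):
        m=(abs(P[...,2]-z)<.005)&(np.hypot(P[...,0]-cx/1e3,P[...,1]-cy/1e3)<r)
        v,u=np.nonzero(m);q=plane(np.c_[u,v],C,z)[:,:2]*1000
        print(cv2.minAreaRect(q.astype(np.float32)),cv2.minEnclosingCircle(q.astype(np.float32)))
    cr=p[180:280,300:400] if n=='scene' else p[205:275,280:420]
    cv2.imwrite(f'pics/{n}5c.png',cv2.resize(cr,None,fx=5,fy=5,interpolation=cv2.INTER_CUBIC))
go(597,92,150,90)
"
```

```text
t: 17.25
tcp_pos: [0.4427, 0.0184, 0.0763]
tool_rot: [-1.133, -1.312, 1.318]
ft_force: [1.0, -0.1, 0.4]
grip_width: 0.0852
t: 17.67
tcp_pos: [0.4453, 0.0185, 0.1538]
tool_rot: [-1.139, -1.317, 1.314]
ft_force: [0.3, -0.2, 0.0]
grip_width: 0.0856
plane [-0.00076847  0.0001858   0.04262997] ((443.3348083496094, 17.501855850219727), (129.1242218017578, 60.3154182434082), 8.406085968017578)
plane [0.00071894 0.00737945 0.042471  ] ((444.218505859375, 161.48971557617188), (62.504371643066406, 147.67422485351562), 79.4261474609375)
scene
1777 0.042577108918184337
((572.9122924804688, 88.6702880859375), (23.115997314453125, 53.71485900878906), 9.495230674743652) ((580.0153198242188, 89.85830688476562), 27.20853614807129)
((697.6337890625, 59.176334381103516), (60.676963806152344, 42.157867431640625), 27.349525451660156) ((694.74853515625, 64.30506134033203), 30.552143096923828)
((793.1467895507812, 84.06332397460938), (81.8578872680664, 72.85370635986328), 28.6163330078125) ((792.328369140625, 85.90313720703125), 41.81022262573242)
side
1888 0.042852318603047446
((597.9112548828125, 91.23181915283203), (70.26319885253906, 61.93047332763672), 69.53839874267578) ((598.9854125976562, 90.46984100341797), 36.5402946472168)
((696.107421875, 63.27013397216797), (63.834415435791016, 55.935096740722656), 54.414451599121094) ((695.8277587890625, 63.47028350830078), 32.5273323059082)
((795.8310546875, 87.09375), (85.18629455566406, 81.85672760009766), 25.696788787841797) ((796.666259765625, 85.2171630859375), 45.14839172363281)
at [443.9  18.4 151.9] yaw 98.31 t 17.82 j [ 0.04 -0.01 -0.39  1.19 -0.   -0.1 ]
shift [  50.7    1.6 -162.2] turn [-0.12  8.31  0.  ] rows>= 4.1
```

View pics/w11.png

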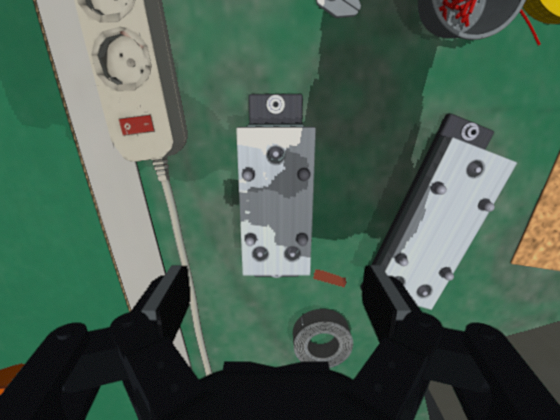

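View pics/side5c.png

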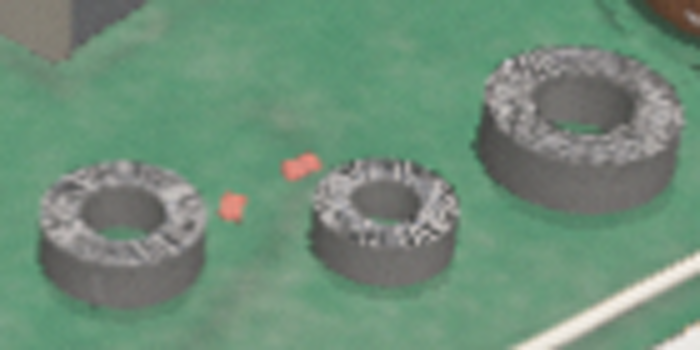

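View pics/scene5c.png

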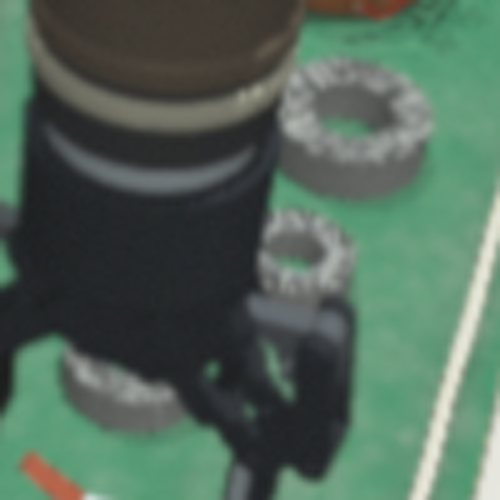

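```bash
python3 -m pendant '5 0 -20 0 2 0 100; 14 0 -45 0 5 0 100; 22 0 -70 0 8.3 0 100; 22 0 -82 0 8.3 0 100; 22 0 -82 0 8.3 0 100; 22 0 -82 0 8.3 0 100;22 0 -82 0 8.3 0 100'; python3 -c "
from h import *
C=cal('side'); p=cv2.imread('pics/side5.png'); print('cable', [ (u,v) for u in (340,360,380) for v in range(255,300) if p[v,u].min()>150][:20])
p,d,C,st=snap('wrist','w12')
go(597.5,92.3,70,90)
"
```

```text
t: 18.4
tcp_pos: [0.5213, 0.0518, 0.1523]
tool_rot: [-1.207, -1.207, 1.211]
ft_force: [0.8, 1.0, -1.3]
grip_width: 0.0854
cable [(340, 296), (340, 297), (340, 298), (340, 299), (360, 286), (360, 287), (360, 288), (360, 289), (380, 275), (380, 276), (380, 277), (380, 278), (380, 279), (380, 291), (380, 292), (380, 293), (380, 294), (380, 295), (380, 296), (380, 297)]
at [521.3  51.8 152.6] yaw 90.0 t 18.45 j [ 0.1   0.14 -0.23  1.2  -0.    0.1 ]
shift [ 40.6  82.5 -76.3] turn [-0.1   0.   -0.01] rows>= 2.9
```

View pics/w12.png

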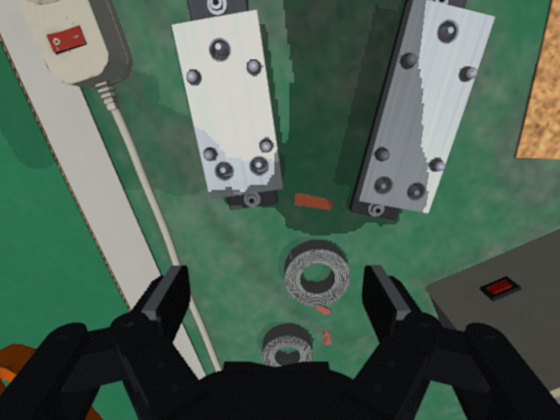

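```bash
cat > core.py <<'E'
from h import *
def core(d,C,cx,cy,z,r,p=None):
    P=cloud(d,C)
    m=(P[...,2]>z-.004)&(P[...,2]<z+.004)&(np.hypot(P[...,0]-cx/1e3,P[...,1]-cy/1e3)<r+.012)
    m=cv2.morphologyEx(m.astype(np.uint8),cv2.MORPH_OPEN,np.ones((3,3)))
    k,l,s,c=cv2.connectedComponentsWithStats(m);i=1+np.argmax(s[1:,4])
    cs,_=cv2.findContours((l==i).astype(np.uint8),cv2.RETR_EXTERNAL,cv2.CHAIN_APPROX_NONE)
    q=plane(max(cs,key=len)[:,0],C,z)[:,:2]*1000
    def fit(q):
        A=np.c_[q,np.ones(len(q))]; b=(q**2).sum(1); s=np.linalg.lstsq(A,b,rcond=None)[0]; c=s[:2]/2; return c,np.sqrt(s[2]+c@c)
    k=np.ones(len(q),bool)
    for _ in range(4):
        c0,R0=fit(q[k]); e=np.hypot(*(q-c0).T)-R0; k=abs(e)<1.0
    far=q[e>1.2]-c0
    # hole
    hi,_=cv2.findContours((l==i).astype(np.uint8),cv2.RETR_CCOMP,cv2.CHAIN_APPROX_NONE)
    print('core c',c0.round(1),'R',R0.round(1),'zmed',np.nanmedian(P[l==i][:,2]).round(4),'inl',k.mean().round(2),'out angles',np.degrees(np.arctan2(far[:,1],far[:,0])).round(0),e[e>1.2].round(1))
E
python3 -c "
from core import *
p,d,C,st=snap('wrist');core(d,C,597.5,92.3,.022,.032); core(d,C,696,64,.020,.028)
print(plane([(360,287),(380,277)],cal('side'),0))
cv2.imwrite('pics/w12c.png',cv2.resize(p[230:370,240:380],None,fx=4,fy=4,interpolation=cv2.INTER_CUBIC))
C=cal('scene');d=np.load('pics/scene4.npy');core(d,C,597.5,92.3,.022,.032)
core(d,C,696,64,.020,.028)
C=cal('side');d=np.load('pics/side4.npy');core(d,C,597.5,92.3,.022,.032)
core(d,C,696,64,.020,.028)
"
```

```text
core c [596.5  91. ] R 31.9 zmed 0.0224 inl 0.96 out angles [-149.] [1.3]
core c [688.9  61.7] R 23.6 zmed 0.0203 inl 0.22 out angles [-112. -106. -103.  -96.  -93.  -90.  -87.  -84.  -81.  -78.  -75.  -72.
  -69.  -67.  -64.  -60.  -58.  -56.  -55.  -51.  -50.  -48.  -46.  -43.
  -41.  -39.   60.   62.   63.   64.   65.   65.   66.   69.   71.   74.
   76.   79.   81.   84.   87.   90.   92.   95.   98.  101.  104.  107.
  111.  113.  117.  121.  124.  128.  132.  134.  138.  141.  145.  147.
  149.] [1.5 1.7 1.3 2.  1.9 1.9 2.  2.1 2.3 2.6 2.9 3.4 3.9 4.4 5.  4.7 5.5 6.3
 5.4 5.4 4.5 3.7 2.9 3.2 2.4 1.7 2.1 3.1 4.1 5.  6.  7.  8.  7.4 6.9 6.4
 6.  5.6 5.3 5.1 5.  4.9 4.8 4.9 5.  4.1 4.3 3.6 3.  3.4 3.  2.7 2.4 2.3
 2.4 1.6 1.8 2.1 2.5 1.9 1.3]
[[ 0.66198108 -0.02296605  0.        ]
 [ 0.70853197 -0.01193954  0.        ]]
core c [596.3  92.6] R 31.4 zmed 0.0231 inl 0.46 out angles [  66.   76.   83.   90.  175. -160. -156. -153. -149. -145. -142. -122.
 -112. -103.  -96.  -90.  -36.  -30.  -11.   17.   21.] [1.7 1.9 1.3 1.2 2.1 3.5 3.  2.6 2.3 2.2 2.2 1.7 1.3 1.7 1.4 1.5 2.  1.3
 1.5 2.3 1.6]
core c [695.2  64.2] R 27.7 zmed 0.021 inl 0.53 out angles [  45.   61.  177. -172. -150. -145. -141. -136. -132. -105.  -28.  -21.
  -13.   -3.   27.   31.   36.   41.] [2.4 1.3 1.7 2.  1.7 1.6 1.6 1.8 2.2 1.9 1.8 1.8 2.3 1.8 2.5 2.2 2.  2.1]
core c [598.1  92. ] R 32.8 zmed 0.0234 inl 0.49 out angles [  82.   96. -127.  -95.  -93.  -82.   34.   45.   56.   59.   62.   69.
   72.   75.   79.] [2.4 2.  1.7 1.4 1.9 1.5 1.5 1.4 2.6 2.1 1.8 1.6 1.6 1.8 2. ]
core c [696.5  64.8] R 28.4 zmed 0.0213 inl 0.57 out angles [  73.   93.  113. -153. -132.  -92.  -88.  -85.  -82.  -76.  -69.    9.
   34.   43.   47.   66.   69.] [2.7 1.9 1.2 1.5 1.8 1.3 2.  2.7 3.6 2.2 1.3 1.5 1.5 2.5 1.7 2.7 2.6]
```

View pics/w12c.png

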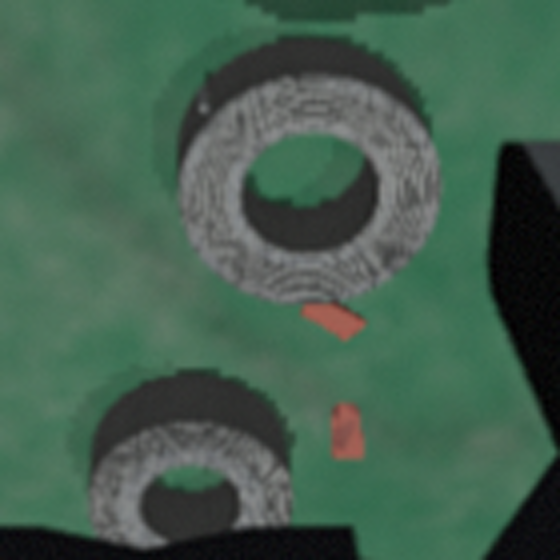

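```bash
python3 -c "
from h import *
go(596.8,91.4,60,112)"; python3 -m pendant '10 15 -20 0 -6 0 100; 25 40 -50 0 -12 0 100; 39 70 -75 0 -18 0 100; 39 92 -75 0 -22 0 100;39 92 -75 0 -22 0 100; 39 92 -75 0 -22 0 100; 39 92 -75 0 -22 0 100;39 92 -75 0 -22 0 100';python3 -c "
from core import *
go(596.8,91.4,12,112)
p,d,C,st=snap('wrist','w13');core(d,C,596.8,91.4,.022,.032)"
```

```text
at [521.5  51.8 153. ] yaw 90.0 t 18.5 j [ 0.1   0.14 -0.23  1.2  -0.    0.1 ]
shift [ 39.7  92.9 -75.4] turn [ -0.06 -22.     0.  ] rows>= 3.1
t: 19.17
tcp_pos: [0.598, 0.0908, 0.0637]
tool_rot: [-1.006, -1.487, 1.484]
ft_force: [0.1, -0.4, -0.2]
grip_width: 0.0859
at [598.   90.8  63.7] yaw 111.91 t 19.17 j [ 0.15  0.33 -0.19  1.05 -0.   -0.23]
shift [ 1.1 51.7  1. ] turn [ 0.17 -0.09 -0.04] rows>= 1.2
core c [597.  91.] R 31.8 zmed 0.0226 inl 1.0 out angles [] []
```

View pics/w13.png

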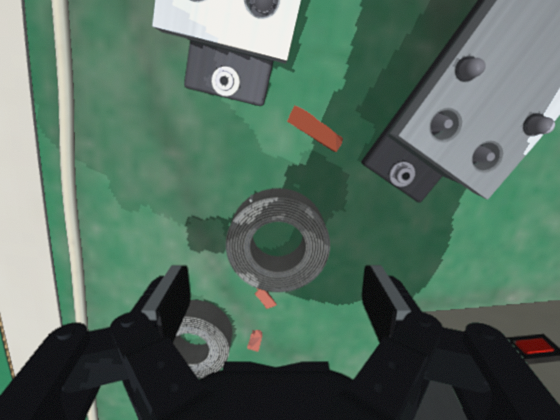

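```bash
python3 -m pendant '0.5 20 1 0 0 0 100; 0.5 38 1 0 0 0 100; 0.5 48 1 0 0 0 100; 0.5 51 1 0 0 0 100; 0.5 51 1 0 0 0 100; 0.5 51 1 0 0 0 75; 0.5 51 1 0 0 0 30; 0.5 51 1 0 0 0 30' 60; python3 -m pendant '0 0 0 0 0 0 30; 0 0 0 0 0 0 30;0 0 0 0 0 0 30'; python3 -m pendant '0 -6 0 0 0 0 30; 0 -20 0 0 0 0 30; 0 -45 0 0 0 0 30; 0 -80 0 0 0 0 30;0 -100 0 0 0 0 30;0 -100 0 0 0 0 30;0 -100 0 0 0 0 30;0 -100 0 0 0 0 30';python3 -c "
from core import *
go(444.3,161.4,100,79.7)
p,d,C,st=snap('wrist','w14');zt=st['tcp_pos'][2]
P=cloud(d,C);B=R.from_rotvec(st['tool_rot']).as_matrix();Q=(P-st['tcp_pos'])@B*1000
m=(np.hypot(Q[...,0],Q[...,2])<40)&(abs(Q[...,0])<28)&(Q[...,1]>-25)&(Q[...,1]<25)
print(np.percentile(Q[m][:,1],[5,25,50,75,95]))
"
```

```text
t: 19.88
tcp_pos: [0.5974, 0.0915, 0.0122]
tool_rot: [-1.004, -1.488, 1.485]
ft_force: [-1.7, 0.1, 6.0]
grip_width: 0.0614
t: 20.13
tcp_pos: [0.5974, 0.0915, 0.0122]
tool_rot: [-1.004, -1.488, 1.485]
ft_force: [-2.0, 0.3, 6.4]
grip_width: 0.0617
t: 20.8
tcp_pos: [0.5957, 0.091, 0.109]
tool_rot: [-1.001, -1.485, 1.487]
ft_force: [-0.1, 0.4, -2.7]
grip_width: 0.0617
at [595.7  91.  109. ] yaw 112.01 t 20.8 j [ 0.15  0.31 -0.12  1.15 -0.   -0.23]
shift [122.    9.3 113.9] turn [-1.100e-01  3.231e+01 -1.000e-02] rows>= 4.5
[-11.21471711 -10.58891087 -10.06435263  -6.41629087   7.24294818]
```

View pics/w14.png

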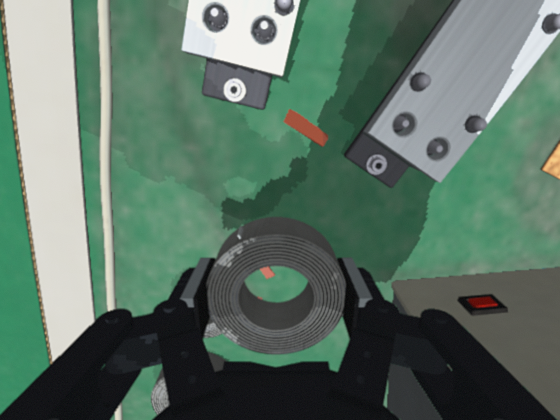

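```bash
cat >> core.py <<'E'
def heldcore(p,d,C,st,Rr):
    P=cloud(d,C);B=R.from_rotvec(st['tool_rot']).as_matrix();Q=(P-st['tcp_pos'])@B*1000
    m=(np.hypot(Q[...,0],Q[...,2])<Rr+8)&(abs(Q[...,0])<Rr+1)&(Q[...,1]>-16)&(Q[...,1]<-3)&(Q[...,2]>-20)
    q=Q[m]; A=np.c_[q[:,0],q[:,2],np.ones(len(q))]; k=np.ones(len(q),bool)
    for _ in range(5):
        s=np.linalg.lstsq(A[k],q[k,1],rcond=None)[0]; k=abs(A@s-q[:,1])<.8
    print('tilt deg (x,z)',np.degrees(s[:2]).round(2),'top',s[2].round(2))
    mm=np.zeros(m.shape,np.uint8); mm[m]=(k*1).astype(np.uint8); mm=cv2.morphologyEx(mm,cv2.MORPH_CLOSE,np.ones((3,3)))
    cs,_=cv2.findContours(mm,cv2.RETR_EXTERNAL,cv2.CHAIN_APPROX_NONE); c=max(cs,key=cv2.contourArea)[:,0]
    E=Q[c[:,1],c[:,0]][:,[0,2]]; E=E[(E[:,1]>8)&(abs(E[:,0])<Rr-3)]
    # fixed-radius fit
    from scipy.optimize import least_squares
    f=lambda x:np.hypot(E[:,0]-x[0],E[:,1]-x[1])-Rr
    r=least_squares(f,[0,0],loss='soft_l1',f_scale=.5); print('core centre in tool x,z',r.x.round(2),'res',np.abs(f(r.x)).mean().round(2),len(E))
    W=st['tcp_pos']*1000+B@np.array([r.x[0],s[2],r.x[1]]); print('world top centre',W.round(1))
E
python3 -c "
from core import *
p,d,C,st=snap('wrist');heldcore(p,d,C,st,32)"
```

```text
tilt deg (x,z) [-0.05 -0.08] top -10.36
core centre in tool x,z [-0.44 -0.37] res 0.19 156
world top centre [595.9  90.7 118.8]
```

```bash
python3 -c "
from h import *
go(444,161.9,95,79.7)"; python3 -m pendant '15 0 14 0 5 0 30; 42 0 39 0 11 0 30; 70 0 65 0 18 0 30; 98 0 91 0 25 0 30; 116 5 108 0 32 0 30; 122 14 114 0 32.3 0 30; 122 14 114 0 32.3 0 30; 122 14 114 0 32.3 0 30'; python3 -m pendant '0 0 0 0 0 0 30;0 0 0 0 0 0 30;0 0 0 0 0 0 30;0 0 0 0 0 0 30';  python3 -c "
from core import *
go(444,161.9,53.6,79.7)
p,d,C,st=snap('wrist','w15');heldcore(p,d,C,st,32)
P=cloud(d,C);m=(P[...,2]>.040)&(P[...,2]<.0445)&(np.hypot(P[...,0]-.4445,P[...,1]-.161)<.085)
print(cv2.minAreaRect((P[m][:,:2]*1000).astype(np.float32)))"
```

```text
at [595.2  91.  108.2] yaw 112.01 t 20.9 j [ 0.15  0.31 -0.12  1.15  0.   -0.23]
shift [122.4  13.7 113.6] turn [-2.100e-01  3.231e+01 -1.000e-02] rows>= 4.5
t: 21.57
tcp_pos: [0.4441, 0.1614, 0.0952]
tool_rot: [-1.288, -1.075, 1.079]
ft_force: [-0.1, 0.6, -3.6]
grip_width: 0.0617
t: 21.9
tcp_pos: [0.4458, 0.1613, 0.0964]
tool_rot: [-1.289, -1.075, 1.075]
ft_force: [0.3, 0.2, -3.0]
grip_width: 0.0617
at [445.8 161.3  96.4] yaw 79.67 t 21.9 j [ 0.35  0.08 -0.43  1.06 -0.    0.53]
shift [ 0.3 42.8  1.9] turn [ 0.01 -0.03  0.  ] rows>= 1.0
tilt deg (x,z) [ 0.01 -0.19] top -10.35
core centre in tool x,z [-0.86 -0.65] res 0.16 156
world top centre [446.3 160.3 106.7]
((432.38323974609375, 163.54600524902344), (60.40200424194336, 123.56432342529297), 79.649169921875)
```

View pics/w15.png

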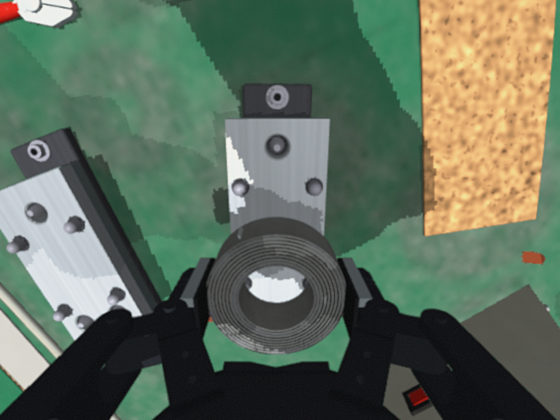

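```bash
python3 -m pendant '0.7 10 2 0 0 0 30; 0.7 20 2 0 0 0 30; 0.7 26 2 0 0 0 30; 0.7 26 2 0 0 0 30;0.7 26 2 0 0 0 30;0.7 26 2 0 0 0 30'; python3 -c "
from core import *
go(444,161.9,53.6,79.7)
p,d,C,st=snap('wrist','w16');heldcore(p,d,C,st,32)
cv2.imwrite('pics/w16c.png',cv2.resize(p[60:260,180:380],None,fx=3,fy=3,interpolation=cv2.INTER_CUBIC))
"
```

```text
t: 22.45
tcp_pos: [0.4432, 0.1627, 0.0702]
tool_rot: [-1.289, -1.076, 1.076]
ft_force: [0.2, 1.0, -2.2]
grip_width: 0.0617
at [443.2 162.7  70.2] yaw 79.72 t 22.45 j [ 0.35  0.09 -0.48  1.    0.    0.53]
shift [-0.6 16.6 -1. ] turn [-0.01  0.02 -0.  ] rows>= 0.4
tilt deg (x,z) [ 0.01 -0.14] top -10.35
core centre in tool x,z [-0.86 -0.68] res 0.18 157
world top centre [443.7 161.7  80.6]
```

View pics/w16c.png

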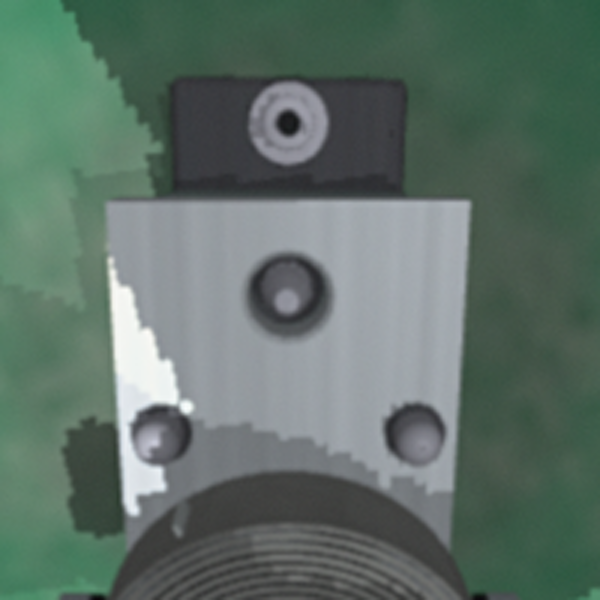

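```bash
python3 -m pendant '0.3 0 -1.4 0 0 0 30; 0.3 2 -1.4 0 0 0 30; 0.3 5 -1.4 0 0 0 30; 0.3 8 -1.4 0 0 0 30;0.3 11 -1.4 0 0 0 30;0.3 14 -1.4 0 0 0 30;0.3 14 -1.4 0 0 0 30;0.3 14 -1.4 0 0 0 30'; python3 -c "
from core import *
go(444,161.9,53.6,79.7); print(arm.observe()['ft_force'])
p,d,C,st=snap('wrist','w17');heldcore(p,d,C,st,32)
cv2.imwrite('pics/w17c.png',cv2.resize(p[60:260,180:380],None,fx=3,fy=3,interpolation=cv2.INTER_CUBIC))
"
```

```text
t: 23.17
tcp_pos: [0.4444, 0.1625, 0.056]
tool_rot: [-1.289, -1.075, 1.076]
ft_force: [0.6, 0.1, -1.9]
grip_width: 0.0616
at [444.4 162.5  56. ] yaw 79.71 t 23.17 j [ 0.35  0.11 -0.49  0.97 -0.    0.53]
shift [-0.7  2.4  0.2] turn [-0.03  0.01 -0.02] rows>= 0.1
[ 0.57051065  0.0872022  -1.92614011]
tilt deg (x,z) [-0.04 -0.2 ] top -10.36
core centre in tool x,z [-0.86 -0.66] res 0.19 150
world top centre [444.9 161.6  66.3]
```

View pics/w17c.png

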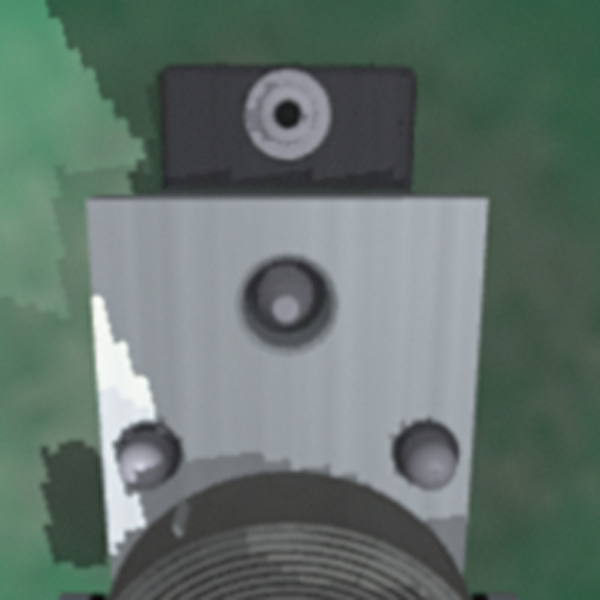

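```bash
python3 -m pendant '0 1 0 0 0 0 30;0 2 0 0 0 0 30;0 3 0 0 0 0 30; 0 3 0 0 0 0 60; 0 3 0 0 0 0 100; 0 3 0 0 0 0 100;0 -10 0 0 0 0 100;0 -35 0 0 0 0 100'; python3 -m pendant '0 -35 0 0 0 0 100; 0 -70 0 0 0 0 100;0 -80 0 0 0 0 100;0 -80 0 0 0 0 100;0 -80 0 0 0 0 100'; python3 -c "
from core import *
p,d,C,st=snap('wrist','w18');core(d,C,444.9,161.6,.064,.032)
P=cloud(d,C); m=(abs(P[...,2]-.064)<.004)&(np.hypot(P[...,0]-.4449,P[...,1]-.1616)<.033); q=P[m]; print(np.linalg.lstsq(np.c_[q[:,:2]-[.4449,.1616],np.ones(len(q))],q[:,2],rcond=None)[0])
go(610,64,150,90)
"
```

```text
t: 23.88
tcp_pos: [0.4429, 0.1621, 0.0893]
tool_rot: [-1.287, -1.072, 1.079]
ft_force: [0.5, 0.5, -0.8]
grip_width: 0.0856
t: 24.3
tcp_pos: [0.445, 0.1628, 0.1714]
tool_rot: [-1.289, -1.077, 1.075]
ft_force: [-0.4, 0.6, -1.2]
grip_width: 0.0854
core c [444.9 161.8] R 31.7 zmed 0.0646 inl 0.98 out angles [] []
[-9.79327500e-05 -3.72354627e-04  6.45629643e-02]
at [444.3 162.5 170.2] yaw 79.72 t 24.35 j [ 0.35  0.04 -0.3   1.23  0.    0.53]
shift [ -67.4   20.1 -180.7] turn [ -0.05 -10.28  -0.02] rows>= 4.6
```

View pics/w18.png

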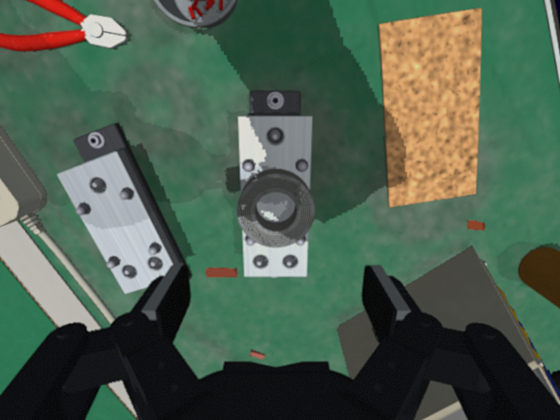

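```bash
python3 -m pendant '-10 0 -25 0 -2 0 100; -24 0 -60 0 -5 0 100; -38 5 -97 0 -8 0 100; -52 10 -134 0 -10.3 0 100; -64 15 -170 0 -10.3 0 100; -69 20 -185 0 -10.3 0 100;-69 20 -185 0 -10.3 0 100;-69 20 -185 0 -10.3 0 100'; python3 -m pendant '0 0 0 0 0 0 100;0 0 0 0 0 0 100;0 0 0 0 0 0 100'; python3 -c "
from core import *
p,d,C,st=snap('wrist','w19');core(d,C,696,64,.020,.028);core(d,C,795,87,.026,.040)
cv2.imwrite('pics/w19c.png',cv2.resize(p[200:400,180:380],None,fx=3,fy=3,interpolation=cv2.INTER_CUBIC))
go(696,64.4,60,98)
"
```

```text
t: 25.02
tcp_pos: [0.6134, 0.0611, 0.1482]
tool_rot: [-1.206, -1.204, 1.211]
ft_force: [0.6, -0.2, 0.1]
grip_width: 0.0854
t: 25.27
tcp_pos: [0.6135, 0.0625, 0.1517]
tool_rot: [-1.209, -1.21, 1.21]
ft_force: [-0.1, 0.2, 0.1]
grip_width: 0.0852
core c [694.9  63.2] R 27.8 zmed 0.0205 inl 0.94 out angles [] []
core c [784.1  86.3] R 31.7 zmed 0.0264 inl 0.2 out angles [-145. -141. -139. -137. -136. -134. -129. -128. -125. -124. -121. -119.
 -116. -113. -111. -109. -106. -106. -104. -102. -100.  -98.  -95.  -93.
  -91.  -91.  -91.  -89.  -87.  -87.  -87.  -87.  -85.  -84.  -82.  -80.
  -79.  -79.  -79.  -76.  -76.  -75.  -75.  -72.   82.   79.   77.   75.
   73.   71.   69.   67.   65.   66.   66.   67.   67.   70.   72.   73.
   75.   77.   79.   81.   83.   85.   87.   89.   91.   93.   95.   98.
  100.  102.  104.  106.  109.  111.  114.  116.  119.  121.  122.  125.
  128.  129.  132.] [ 1.6  1.8  1.5  2.2  2.9  2.   1.8  2.6  2.7  3.6  3.7  4.   4.3  4.7
  4.2  4.8  5.4  6.4  6.1  5.8  6.6  6.4  7.3  7.2  7.2  6.1  5.1  4.
  5.1  6.2  7.3  8.3  8.4  8.6  8.8  9.1  8.   6.9  5.9  5.2  4.1  3.1
  2.   1.4  1.2  1.6  1.9  2.4  3.9  4.4  5.   5.6  6.2  7.2  8.2  9.2
 10.2 10.6 10.1  9.5  9.1  8.6  8.3  7.9  7.6  7.4  7.2  6.   5.9  5.8
  5.9  4.9  5.   5.1  4.3  4.6  3.9  4.3  3.7  3.3  2.9  3.5  2.6  2.4
  2.3  1.5  1.5]
at [613.6  62.5 151.8] yaw 90.08 t 25.32 j [ 0.1   0.31 -0.02  1.24  0.    0.1 ]
shift [  1.8  91.9 -82.3] turn [ 0.03 -7.92  0.01] rows>= 3.0
```

View pics/w19c.png

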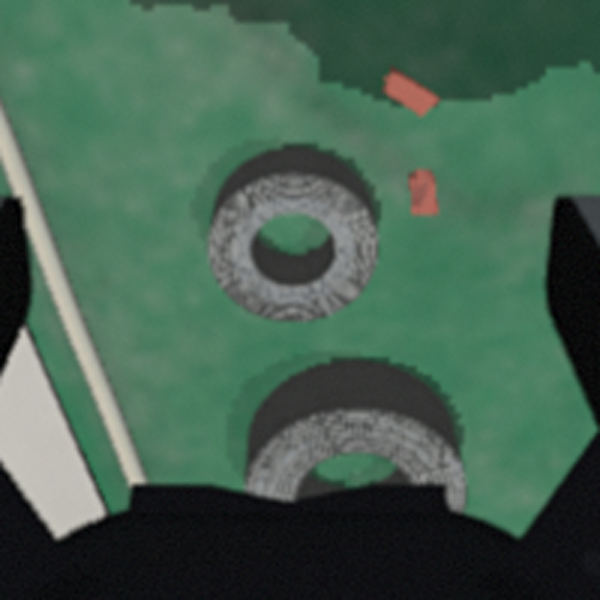

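```bash
python3 -m pendant '0 15 -25 0 -3 0 100; 1 40 -55 0 -6 0 100; 1 70 -80 0 -8 0 100; 1 88 -81 0 -8 0 100; 1 88 -81 0 -8 0 100; 1 88 -81 0 -8 0 100; 1 88 -81 0 -8 0 100;1 88 -81 0 -8 0 100';python3 -c "
from core import *
go(695,63.5,14,98)
p,d,C,st=snap('wrist','w20');core(d,C,695,63.5,.020,.028)
cv2.imwrite('pics/w20c.png',cv2.resize(p[150:350,180:380],None,fx=3,fy=3,interpolation=cv2.INTER_CUBIC))"
```

```text
t: 25.98
tcp_pos: [0.6958, 0.063, 0.0661]
tool_rot: [-1.142, -1.314, 1.31]
ft_force: [0.4, 0.4, 1.1]
grip_width: 0.0853
at [695.8  63.   66.1] yaw 98.03 t 25.98 j [ 0.09  0.5   0.07  1.13 -0.   -0.05]
shift [ 0.6 52.1  0.9] turn [ 0.2   0.03 -0.01] rows>= 1.2
core c [695.5  63.3] R 27.9 zmed 0.0206 inl 0.99 out angles [] []
```

View pics/w20c.png

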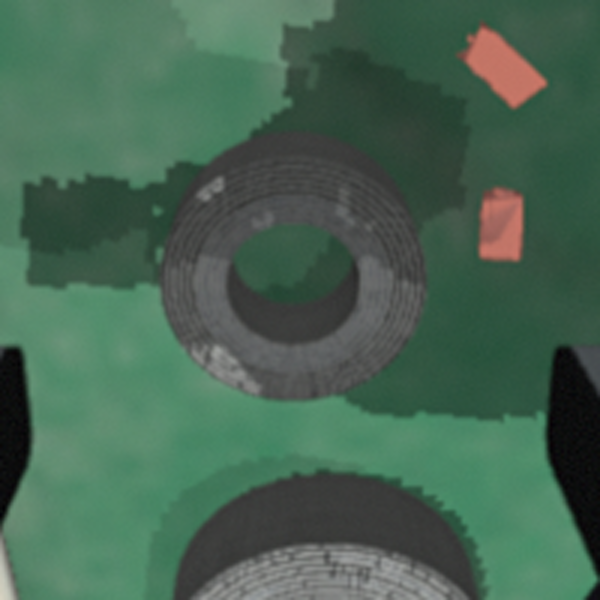

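```bash
python3 -m pendant '0.4 20 1 0 0 0 100; 0.4 38 1 0 0 0 100; 0.4 47 1 0 0 0 100; 0.4 50 1 0 0 0 100; 0.4 50 1 0 0 0 100; 0.4 50 1 0 0 0 75; 0.4 50 1 0 0 0 20; 0.4 50 1 0 0 0 20' 60; python3 -m pendant '0 0 0 0 0 0 20; 0 0 0 0 0 0 20;0 0 0 0 0 0 20'; python3 -m pendant '0 -6 0 0 0 0 20; 0 -20 0 0 0 0 20; 0 -45 0 0 0 0 20; 0 -75 0 0 0 0 20;0 -90 0 0 0 0 20;0 -90 0 0 0 0 20;0 -90 0 0 0 0 20;0 -90 0 0 0 0 20';python3 -c "
from core import *
p,d,C,st=snap('wrist','w21');heldcore(p,d,C,st,28)
go(442.5,17.6,100,98.4)
"
```

```text
t: 26.7
tcp_pos: [0.6952, 0.0632, 0.0153]
tool_rot: [-1.141, -1.314, 1.31]
ft_force: [0.6, -1.0, 0.3]
grip_width: 0.0538
t: 26.95
tcp_pos: [0.6953, 0.0631, 0.0152]
tool_rot: [-1.142, -1.314, 1.31]
ft_force: [-0.9, 0.7, 5.7]
grip_width: 0.0537
t: 27.62
tcp_pos: [0.6935, 0.0629, 0.1017]
tool_rot: [-1.138, -1.31, 1.313]
ft_force: [0.4, -0.7, -2.4]
grip_width: 0.0539
tilt deg (x,z) [-0.03 -0.26] top -5.32
core centre in tool x,z [-0.58 -1.15] res 0.2 123
world top centre [694.7  62.5 107. ]
at [693.2  62.9 101.1] yaw 98.01 t 27.67 j [ 0.09  0.48  0.12  1.21 -0.   -0.05]
shift [ -9.9   2.  254.6] turn [-0.18 -0.39  0.01] rows>= 6.1
```

View pics/w21.png

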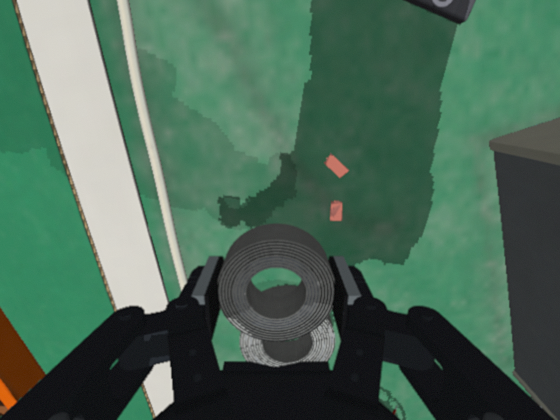

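```bash
python3 -c "
from h import *
go(441.1,18,92,98.4)"; python3 -m pendant '-1 0 25 0 0 0 20; -2 0 60 0 0 0 20; -4 0 98 0 0 0 20; -5 0 138 0 0 0 20; -7 0 178 0 0 0 20; -8 0 215 0 0 0 20; -9.5 4 244 0 -0.4 0 20; -9.5 9 256 0 -0.4 0 20'; python3 -m pendant '0 0 0 0 0 0 20;0 0 0 0 0 0 20;0 0 0 0 0 0 20;0 0 0 0 0 0 20';  python3 -c "
from core import *
go(441.1,18,56.7,98.4)
p,d,C,st=snap('wrist','w22');heldcore(p,d,C,st,28)
P=cloud(d,C);m=(P[...,2]>.040)&(P[...,2]<.0445)&(np.hypot(P[...,0]-.442,P[...,1]-.0176)<.085)
a=np.radians(8.4); ex=np.array([np.cos(a),np.sin(a)]); ey=np.array([-ex[1],ex[0]]); q=P[m][:,:2]*1000
print('near end->centre x local rel (442,17.6):',np.percentile((q-[442,17.6])@ex,.5)+64, 'lat',np.percentile((q-[442,17.6])@ey,[.5,99.5]))
cv2.imwrite('pics/w22c.png',cv2.resize(p[60:260,180:380],None,fx=3,fy=3,interpolation=cv2.INTER_CUBIC))"
```

```text
at [693.2  62.9 101.1] yaw 98.01 t 27.67 j [ 0.09  0.48  0.12  1.21 -0.   -0.05]
shift [ -9.3  10.  255.9] turn [-0.18 -0.39  0.01] rows>= 6.1
t: 28.33
tcp_pos: [0.4369, 0.0173, 0.0926]
tool_rot: [-1.133, -1.313, 1.319]
ft_force: [-0.1, -0.3, -2.0]
grip_width: 0.054
t: 28.67
tcp_pos: [0.4432, 0.018, 0.0942]
tool_rot: [-1.136, -1.317, 1.316]
ft_force: [0.5, 0.3, -2.5]
grip_width: 0.0534
at [443.2  18.   94.2] yaw 98.42 t 28.67 j [ 0.04  0.02 -0.5   1.05  0.   -0.11]
shift [ 0.3 37.5  2.1] turn [0.01 0.02 0.  ] rows>= 0.9
tilt deg (x,z) [ 0.03 -0.23] top -5.41
core centre in tool x,z [-0.55 -1.15] res 0.21 131
world top centre [444.4  17.7  99.6]
near end->centre x local rel (442,17.6): 0.8237263729294213 lat [-30.04837076  29.54653915]
```

View pics/w22c.png

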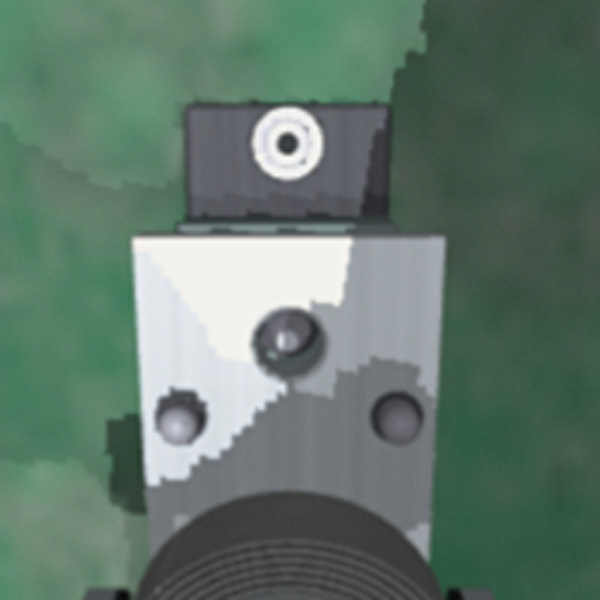

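```bash
python3 -c "
from h import *
C=cal('wrist')
def px(x,y): return (180+x/3,60+y/3)
a=np.radians(8.4); ex=np.array([np.cos(a),np.sin(a)]); ey=np.array([-ex[1],ex[0]])
def loc(uv,z):
    r=plane([uv],C,z)[0,:2]*1000-[442.8,17.5]; return (r@ex).round(2),(r@ey).round(2)
print('hole',loc(px(289,343),.042),'front corners',loc(px(133,237),.042),loc(px(445,236),.042))
print('peg tops',loc(px(181,423),.052),loc(px(398,421),.052))
"
python3 -m pendant '0 10 1.6 0 0 0 20; 0 20 1.6 0 0 0 20; 0 20 1.6 0 0 0 20; 0 20 1.6 0 0 0 20;0 20 1.6 0 0 0 20;0 20 1.6 0 0 0 20'; python3 -c "
from core import *
go(441.6,17.9,56.7,98.4)
p,d,C,st=snap('wrist','w23');heldcore(p,d,C,st,28)
"
```

```text
hole (np.float64(-43.11), np.float64(0.37)) front corners (np.float64(-63.99), np.float64(-29.74)) (np.float64(-64.15), np.float64(30.48))
peg tops (np.float64(-29.49), np.float64(-20.62)) (np.float64(-29.87), np.float64(21.51))
t: 29.22
tcp_pos: [0.4407, 0.0177, 0.0744]
tool_rot: [-1.136, -1.317, 1.316]
ft_force: [-0.3, 0.7, -3.0]
grip_width: 0.0536
at [440.7  17.7  74.4] yaw 98.41 t 29.22 j [ 0.04  0.03 -0.53  1.01 -0.   -0.11]
shift [ 0.1 17.7 -0.9] turn [ 0.01  0.01 -0.  ] rows>= 0.4
tilt deg (x,z) [-0.03 -0.26] top -5.41
core centre in tool x,z [-0.54 -1.12] res 0.2 125
world top centre [441.9  17.3  79.8]
```

```bash
python3 -m pendant '0.4 0 -0.9 0 0 0 20; 0.4 2 -0.9 0 0 0 20; 0.4 5 -0.9 0 0 0 20; 0.4 8 -0.9 0 0 0 20;0.4 11 -0.9 0 0 0 20;0.4 14 -0.9 0 0 0 20;0.4 15 -0.9 0 0 0 20;0.4 15 -0.9 0 0 0 20'; python3 -c "
from core import *
go(441.6,17.9,56.7,98.4); print(arm.observe()['ft_force'])
p,d,C,st=snap('wrist','w24');heldcore(p,d,C,st,28)
cv2.imwrite('pics/w24c.png',cv2.resize(p[60:260,180:380],None,fx=3,fy=3,interpolation=cv2.INTER_CUBIC))
"
```

```text
t: 29.93
tcp_pos: [0.441, 0.0182, 0.0588]
tool_rot: [-1.136, -1.316, 1.317]
ft_force: [-0.7, -0.1, -2.4]
grip_width: 0.0537
at [441.   18.2  58.8] yaw 98.41 t 29.93 j [ 0.04  0.05 -0.55  0.97  0.   -0.11]
shift [-0.4  2.1 -0.5] turn [-0.05  0.01  0.01] rows>= 0.1
[-0.74351687 -0.07598512 -2.41329608]
tilt deg (x,z) [ 0.05 -0.31] top -5.4
core centre in tool x,z [-0.56 -1.08] res 0.22 122
world top centre [442.2  17.8  64.2]
```

View pics/w24c.png

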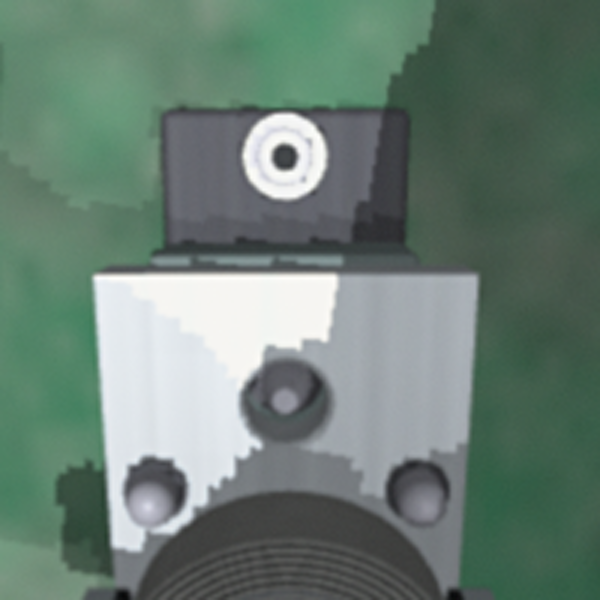

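Core bottom is about 2 mm above the plate and lies between the pegs without contact. I'll seat it, release and rise.

```bash
python3 -m pendant '0 1 -0.4 0 0 0 20;0 2 -0.4 0 0 0 20;0 2.6 -0.4 0 0 0 20; 0 2.6 -0.4 0 0 0 60; 0 2.6 -0.4 0 0 0 100; 0 2.6 -0.4 0 0 0 100;0 -10 -0.4 0 0 0 100;0 -35 -0.4 0 0 0 100'; python3 -m pendant '0 -35 0 0 0 0 100; 0 -70 0 0 0 0 100;0 -100 20 0 0 0 100;0 -110 60 0 0 0 100;0 -110 100 0 0 0 100;0 -110 110 0 0 0 100;0 -110 110 0 0 0 100;0 -110 110 0 0 0 100'; python3 -c "
from core import *
for n in ('scene','side','wrist'):
    p,d,C,st=snap(n,n+'9');print(n);P=cloud(d,C)
    for cx,cy,z,r in ((444.9,161.8,.064,.032),(442.5,17.8,.062,.028),(795,87,.026,.040)):
        m=(abs(P[...,2]-z)<.004)&(np.hypot(P[...,0]-cx/1e3,P[...,1]-cy/1e3)<r)
        print(m.sum(),np.median(P[m][:,2]) if m.any() else None)
        if m.sum()>100:
            core(d,C,cx,cy,z,r) if n!='wrist' or cx<700 else 0
            q=P[m]; print('  slope',np.linalg.lstsq(np.c_[q[:,:2]-[cx/1e3,cy/1e3],np.ones(len(q))],q[:,2],rcond=None)[0].round(4))
go(0,0,0,90)
" | cut -c1-170
```

```text
t: 30.65
tcp_pos: [0.4398, 0.0182, 0.0923]
tool_rot: [-1.132, -1.313, 1.319]
ft_force: [0.5, 0.0, -0.3]
grip_width: 0.0855
t: 31.32
tcp_pos: [0.3333, 0.0021, 0.2046]
tool_rot: [-1.138, -1.318, 1.315]
ft_force: [0.3, 1.0, 0.6]
grip_width: 0.0853
scene
67 0.06467002816876821
175 0.06219073768723937
core c [429.4  25.2] R 16.5 zmed 0.0622 inl 0.12 out angles [  64.   67.   75.   79. -148. -143. -138. -133. -128. -124. -120. -117.
 -114.   52.   50.   55.   59.] [7.1 5.1 4.4 2.7 2.4 2.4 4.6 4.9 5.3 5.8 6.5 4.6 2.8 2.9 5.1 5.6 6.3]
  slope [0.0158 0.0163 0.0623]
390 0.02562577980006775
core c [794.4  85.5] R 34.1 zmed 0.0256 inl 0.04 out angles [  55.   58.   69.   73.   76.   78.   86.   93.  100.  105.  111.  116.
  122.  128.  133.  138.  143.  149.  155.  160.  162.  168.  174.  176.
  179. -178. -169. -164. -160. -157. -154. -150. -146. -139. -135. -132.
 -128. -125. -121. -115. -108. -105. -101.  -93.  -91.  -86.  -78.  -73.
  -67.  -61.  -55.  -49.  -43.  -38.  -31.  -25.  -18.  -16.   -9.   -3.
   -0.    5.    9.   12.   17.   21.   24.   32.   36.   40.   44.   48.
   52.] [5.7 2
[... 1254 characters left out ...]
ope [0.0074 0.0123 0.0272]
wrist
369 0.06440389221213794
core c [424.4 173.6] R 16.0 zmed 0.0644 inl 0.12 out angles [-122. -120. -118. -117. -116. -113.   48.   48.   51.   51.   53.   55.
   57.   59.   61.   63.   66.   69. -135. -132. -132. -129. -127. -125.
 -124.] [7.5 6.5 5.7 3.9 2.2 1.4 2.2 4.1 4.8 6.7 7.5 8.3 7.2 6.2 5.2 4.2 3.3 2.5
 1.3 1.9 3.7 4.4 5.1 5.9 6.7]
  slope [ 0.0426 -0.0084  0.0653]
1521 0.06240350704797015
core c [441.9  17.4] R 28.1 zmed 0.0624 inl 0.94 out angles [-134.  151.] [1.3 1.3]
  slope [ 0.005  -0.0008  0.0623]
0 None
at [334.    2.3 204.1] yaw 98.42 t 31.47 j [ 0.01 -0.23 -0.47  1.33  0.   -0.14]
shift [ 46.7 204.1 330.7] turn [-0.01  8.42  0.  ] rows>= 9.4
```

View pics/scene9.png

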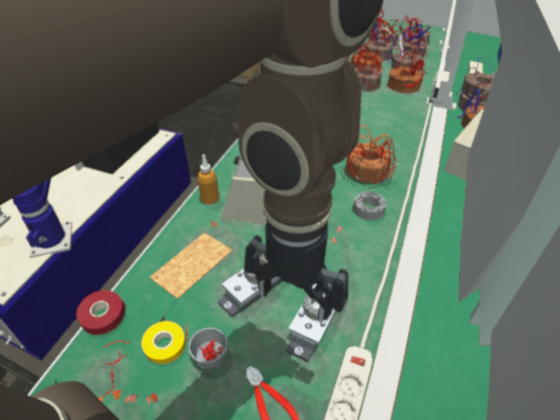

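View pics/side9.png

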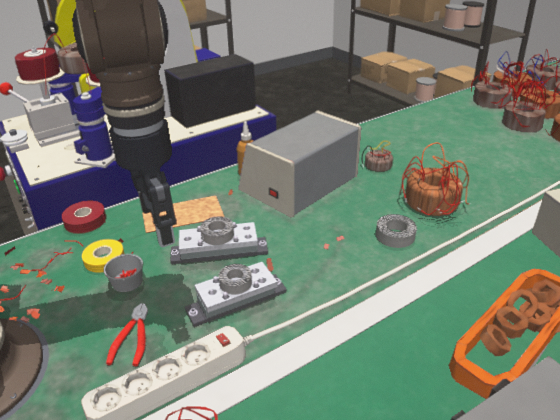

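View pics/wrist9.png

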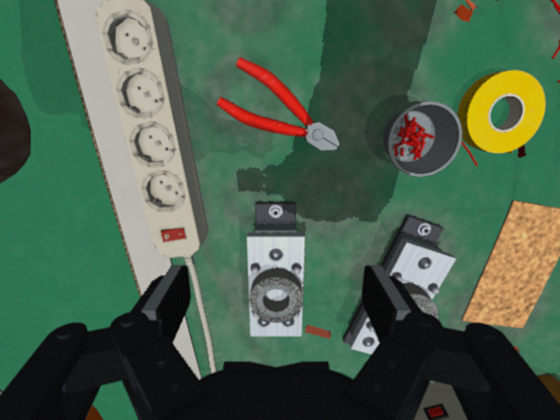

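```bash
python3 -m pendant '0 0 0 0 0 0 100;0 0 0 0 0 0 100;0 0 0 0 0 0 100;0 0 0 0 0 0 100' | tail -3; python3 -c "
from bench import order
print(order.close_job())"
```

```text
tool_rot: [-1.135, -1.316, 1.317]
ft_force: [0.1, 0.5, -0.4]
grip_width: 0.0855
the job is handed in; nothing more can be done
None
```

The swap is done and the job is handed in, at about 32 s of the 141 s allowed. I parked the short plate on the mat, set the long plate home on its base, then the short plate on its own. After that I laid the middle core on the long plate and the smallest core on the short plate, both released, and moved the arm clear.

What the last checks showed:
- **Plates:** both tops read about 42.6 mm and flat, against 42 mm expected when home (58 mm on the pin tips). I measured this before the cores went on.
- **Cores:** the middle core's top read about 64.5 mm and the small core's about 62.3 mm, against 64 and 62 mm expected. Both lie flat between the pegs, about 1 mm off centre or less.
- **Left alone:** the biggest core reads within about 1–2 mm of where it started. The glue bottle still stands in the same place in the pictures; I did not measure it again.
- **Forces:** the highest wrist force I read was about 25 N, while gripping the parked plate on the mat. I read forces only at the end of each move, so brief peaks in between could have been higher.

**Checks that disagreed:** in the final scene and wrist pictures the arm partly hid the cores, so several of the automatic circle fits there were unusable. For the middle core I relied on the side view and on the wrist view taken just after I released it. For the small core I used the side and wrist views, which differ by about 2 mm on its position, roughly the calibration tolerance.

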